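# Shut down the hot plate and unload its sample trays

## Robot

A 6-joint arm with a two-finger parallel gripper is mounted at the origin on the work surface. World frame = base frame: x ahead of the robot, y to its left, z up, the work surface at z = 0. Lengths are in m, angles in degrees, forces in N, time in s.
With the tool pointing down it reaches from about 0.25 to 0.725 m from the base axis. Payload 9.7 kg.
Tool frame: the origin (TCP) lies midway between the tips of the shut fingers; the grasp point (between the pads) lies 19 mm behind it; z points along the fingers, y is the direction in which the jaws open and shut (so a half turn about z gives the same grasp; the last joint's range is limited). The gripper opens to 85 mm and grips with 20 to 120 N. Pads are 22 mm wide; open, the fingers measure 114 mm over their backs; the gripper's body (76 mm by 85 mm) begins 54 mm behind the grasp point. The pads swing forward as they close: fully open they stand 13 mm farther back than shut.
Start: joints at [-74.542, 4.979, 10.078, 95.1, 0, 90], TCP at [0.147, -0.53, 0.231] pointing down, gripper open.
Joint ranges: [-179.16, 179.16], [-48.56, 103.87], [-65.8, 70.77], [-126.05, 130.52], [-82.76, 87.17], [-180, 180]. Speed limits (degrees/s): [127.2, 127.2, 147.25, 180, 180, 180].

## Interface

Orientations are given as [roll, pitch, yaw] about the fixed x, y, z axes, in that order (R = Rz(yaw) Ry(pitch) Rx(roll)).
In Python, from workcell import bot, camera, recognise gives the robot as it stands. The module is installed in compiled form; this text tells all that it offers.
- The arm moves only by the tool apply_moves, never from a script. Its argument "targets" is one flat list of numbers, 7 for each row, row after row: the shift along the world's x, y, z in units of 30 mm (1.0 is 30 mm), then the turn, a rotation vector about the world's x, y, z in units of 6 degrees (1.0 is 6 degrees), then the opening, from 0 (shut) to 1 (fully open). A call has 1 to 5 rows; each row is the pose to reach, as a shift and turn from the pose commanded when the call began; what a row does not reach only later rows make up. A row lasts 1/10 s, in which the tool goes at most 50 mm and 8.59 degrees, less where a joint would pass 70% of its speed; a pose out of reach is approached as far as the arm can. A call with a gripper value outside its range is refused whole. The fingers move at their own pace and stop on an object; "newtons" is the grip in N (left out, the last holds). Time passes only in rows, so rows that repeat a pose let the fingers close. It gives the time, the measured TCP pose, the force and the opening at its end, in the units of the state.
- bot.get_obs(): the state, without advancing time (a new reading comes with each control period).
- camera(name): name is "scene" or "top" or "wrist"; returns a dict with "img" (400x640x3 uint8, red, green, blue), "intrinsics" (3x3 intrinsics, pixels), "origin" and "rotation" of the camera in the world. Camera axes: x right, y up, looking along -z (the intrinsics and any distortion apply to the point x, -y, -z); pixel columns grow to the right and rows downward; lengths in m; the calibration is good to about 2 mm. A picture is of the moment at which its call begins. There is no depth.
- bot.job_done(): hands the job in, once; it reports no verdict.
Trained networks look in the newest picture that a camera, given by its name, has taken for a name from the list of things; names that differ only in an ending like _2 or _b are one class to them, and where a whole thing is asked for, a point or a joint stands for the part that bears it (a point fixed in the world has none). Each returns a list of dicts, best first, with "conf" (0 to 1); they miss things now and then, are a little off and sometimes report something else, mostly with a low value. They report only what shows in the picture. A call takes as long as a camera call. They do not tell look-alikes from the thing itself.
- recognise(query, camera): "box" ([left, top, right, bottom] in pixels, round what is visible of it).
The state is a dict: "time": time; "q": joint angles; "qd": joint speeds; "joint_efforts": joint torques, N m; "ee_pos": TCP position; "tcp_rot": TCP orientation; "wrist_force": force on the tool from outside, world axes, zero at the start; "torque": the same for the moment, N m; "opening": finger opening in m.
Only numpy, scipy, OpenCV 4.12 (cv2) and the standard library are available. Lean on these libraries where they do the work, as an engineer would, in place of code of your own. Each camera call takes 0.05 s, during which the arm holds its last target.

## Task

Shut down the hot plate: before moving any tray, pull the isolator plug up out of its socket and put it in the white bin. Then use the lifter to take every tray off the hot plate from underneath, keep it level, and set it down flat and wholly on the cooling slab; the trays are hot, so neither gripper nor arm may touch them. Finally lay the lifter back flat along its cork mat with the blade pointing away from the robot as before, and leave everything else where it stands.

Things in the scene. Friction and masses are not known exactly. Their poses are not given: they have to be found in the camera images.
- hotplate: fixed laboratory hot plate, white housing with two black knobs on its front (-x), dark steel top; 180 (x) x 330 (y) mm, top face 170 x 320 mm at 85 mm above the origin (centre of underside)
- slab: fixed cooling slab, white ceramic on four short steel legs; 180 (x) x 330 (y) mm, flat top 85 mm above the origin (centre of underside, on the bench); it stands left or right of the middle, the hot plate on the other side
- mat: cork mat fixed on the bench in the middle, 300 (x) x 120 (y) x 3 mm; origin: centre of its underside. The lifter's home: at the start the lifter lies along it, blade to +x, its origin about 60 mm to +x of the mat's origin
- lifter: the lifter, a cranked spatula, 0.14 kg: steel blade 95 (x) x 44 (y) x 3 mm, origin at its underside's centre, tip at x = +47.5 mm; neck rising from x = -44 to -62 mm; level wooden handle of 18 x 18 mm section from x = -165 to -55 mm, its centre line 54 mm above the blade's underside. Lies flat on its blade by itself; centre of mass near x = -30 mm
- lifter_grip (a point): point on the lifter's handle centre line where to grip it (across its y), at x = -80, z = 54 mm in the lifter's frame
- socket: fixed grey isolator socket, 70 (x) x 70 (y) x 36 mm, origin centre of its underside; a hole in the middle of its top (16 x 17 mm, 30 mm deep) holds the plug
- plug: cordless black isolator plug, 0.06 kg; origin at the foot of its brass shank (14 x 9 x 24 mm), z along it; then collar 34 x 34 mm (z 24 to 32) and grip bar 32 (x) x 13 (y) mm (z 32 to 58), gripped across y. Seated: axes parallel to the socket's, origin 12 mm above the socket's underside; sprung balls hold it: an upward pull of about 15 N frees it, clear after 26 mm
- bin: fixed open white plastic bin for the plug, 120 x 120 x 30 mm outside, walls and floor 5 mm; origin: centre of its underside
- tray_a: hot aluminium sample tray with white pellets, 70 (x) x 76 (y) x 22 mm, 0.1 kg; two runners (7 wide, 12 high) along x at its y edges leave a tunnel 62 wide, 12 mm high, open to -x and +x; above it a 3 mm floor and 7 mm rim. Origin: centre of its underside, z up. 2 or 3 trays stand side by side along the hot plate's y, x roughly along the plate's; an absent one reads None
- tray_b: hot aluminium sample tray with white pellets, 70 (x) x 76 (y) x 22 mm, 0.1 kg; two runners (7 wide, 12 high) along x at its y edges leave a tunnel 62 wide, 12 mm high, open to -x and +x; above it a 3 mm floor and 7 mm rim. Origin: centre of its underside, z up. 2 or 3 trays stand side by side along the hot plate's y, x roughly along the plate's; an absent one reads None
- tray_c: hot aluminium sample tray with white pellets, 70 (x) x 76 (y) x 22 mm, 0.1 kg; two runners (7 wide, 12 high) along x at its y edges leave a tunnel 62 wide, 12 mm high, open to -x and +x; above it a 3 mm floor and 7 mm rim. Origin: centre of its underside, z up. 2 or 3 trays stand side by side along the hot plate's y, x roughly along the plate's; an absent one reads None
- crucible: bystander, not to be moved: small white crucible, 40 mm wide, 32 mm high; origin at its foot
- vial: bystander, not to be moved: small amber jar, 28 mm wide, 50 mm high; origin at its foot
- mortar: bystander, not to be moved: white mortar bowl, 84 mm wide, 50 mm high; origin at its foot
- flask: bystander, not to be moved: conical glass flask, 82 mm wide, 120 mm high; origin at its foot
- beaker: bystander, not to be moved: glass beaker, 70 mm wide, 90 mm high; origin at its foot
- washbottle: bystander, not to be moved: white wash bottle with blue cap, 64 mm wide, 160 mm high; origin at its foot
- reagent: bystander, not to be moved: amber reagent jar, 60 mm wide, 110 mm high; origin at its foot
Things that resemble listed ones, but are neither listed nor needed, are in the scene too. What is shaped like the bin but green or turquoise is not meant.

How it is judged:
By the outcome, as a careful person would: the job done as asked, in the order asked, and still so for the second after the job is handed in, with the robot touching nothing.
Of tray_a, tray_b, tray_c only 2 to 3 are there at a start; the rules pass over those that are not, and their reading is None.
At some moment in a run one of lifter, plug may be knocked a few centimetres aside while the robot is not near it.
It also fails if it takes over 210 s, if anything falls off the work surface, if the arm or the gripper's body presses on something with over 40 N, if the wrist force passes 120 N, or if a joint passes its speed limit or range.

## Working session

There is one attempt and no reset: what is moved stays moved. The work goes in short steps, Python scripts to look and compute and a tool call to move; the robot and the scene stay as the last step left them, time stands still between calls to the robot, and variables do not carry over. Pictures are saved under pics/ and viewed, and the job is handed in when it is done.

Besides the shell and the picture viewer there is one more tool, called by a JSON object that holds its "fn" and its "kwargs", one argument or row to a line. apply_moves: Moves the arm, as the interface text tells. Its arguments: {"type":"object","properties":{"targets":{"type":"array"},"newtons":{"type":"number"}},"required":["targets"]}

```bash
ls; mkdir -p pics
cat > h.py <<'E'
import numpy as np, cv2
from workcell import bot, camera, recognise
def save(c,name):
    cv2.imwrite('pics/'+name+'.png', cv2.cvtColor(c['img'],cv2.COLOR_RGB2BGR))
def ray(c,u,v):
    K=np.array(c['intrinsics']); R=np.array(c['rotation'])
    d=np.linalg.inv(K)@[u,v,1]; d=np.array([d[0],-d[1],-d[2]])
    return np.array(c['origin']), R@d
def px2w(c,u,v,z):
    o,d=ray(c,u,v); t=(z-o[2])/d[2]; return o+t*d
def w2px(c,p):
    K=np.array(c['intrinsics']); R=np.array(c['rotation'])
    q=R.T@(np.array(p)-np.array(c['origin'])); q=np.array([q[0],-q[1],-q[2]])
    r=K@q; return r[:2]/r[2]
E
python3 - <<'E'
from h import *
for n in ['scene','top','wrist']:
    c=camera(n); save(c,n+'0'); print(n,{k:np.round(v,4).tolist() for k,v in c.items() if k!='img'})
print(bot.get_obs())
E
```

```text
pics
scene {'intrinsics': [[401.6155, 0.0, 317.3174], [0.0, 401.6155, 195.5096], [0.0, 0.0, 1.0]], 'origin': [1.2006, -0.642, 0.8341], 'rotation': [53.0352, 0.7415, 44.008]}
top {'intrinsics': [[401.0791, 0.0, 323.5447], [0.0, 401.0791, 202.9136], [0.0, 0.0, 1.0]], 'origin': [0.2131, 0.0537, 1.6176], 'rotation': [10.923, 0.2627, -90.5555]}
wrist {'intrinsics': [[325.3043, 0.0, 320.9348], [0.0, 325.3043, 196.7454], [0.0, 0.0, 1.0]], 'origin': [0.2274, -0.5076, 0.3722], 'rotation': [-19.1363, 0.0525, -74.5782]}
{'time': 0.15, 'q': array([-7.45403126e+01,  5.00528135e+00,  1.00442523e+01,  9.51016240e+01,
        3.22265393e-04,  8.99995114e+01]), 'qd': array([-0.04896181, -0.11289775,  0.17818977, -0.04386388,  0.04308246,
       -0.02407678]), 'joint_efforts': array([-7.65913701e-04, -5.20762074e+01,  4.65043187e+01,  1.39308636e-02,
       -1.92413808e-05, -3.52422624e-07]), 'ee_pos': array([ 0.14655838, -0.52991399,  0.23072667]), 'tcp_rot': array([-1.79937347e+02, -3.22799475e-04,  1.54601757e+01]), 'wrist_force': array([ 0.1910919 ,  0.6187735 , -0.36233789]), 'torque': array([0.02518752, 0.01581459, 0.03322713]), 'opening': 0.08563507931719644}
```

View pics/top0.png

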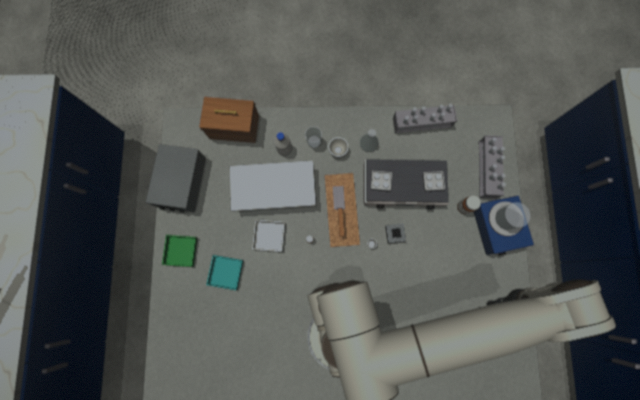

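View pics/scene0.png

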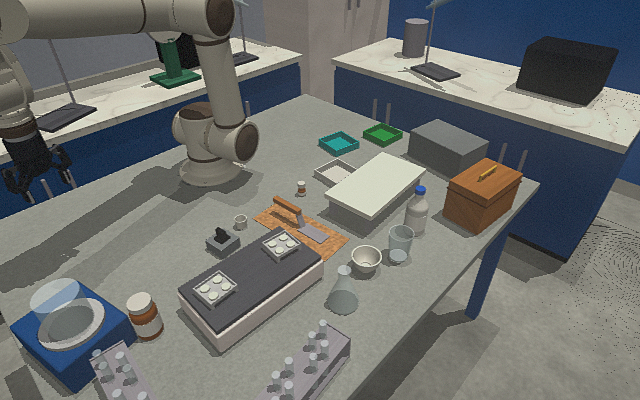

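View pics/wrist0.png

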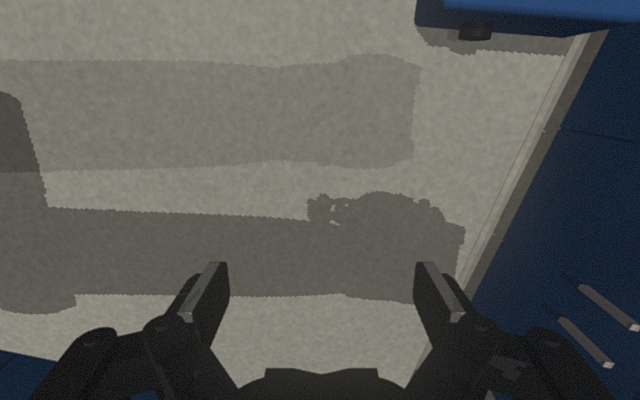

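```bash
cat > h.py <<'E'
import numpy as np, cv2
from scipy.spatial.transform import Rotation as Ro
from scipy.optimize import least_squares
from workcell import bot, camera, recognise
def save(c,name,crop=None,scale=1):
    im=cv2.cvtColor(c['img'],cv2.COLOR_RGB2BGR)
    if crop: im=im[crop[1]:crop[3],crop[0]:crop[2]]
    if scale!=1: im=cv2.resize(im,None,fx=scale,fy=scale,interpolation=cv2.INTER_CUBIC)
    cv2.imwrite('pics/'+name+'.png', im)
def RR(c): return Ro.from_euler('xyz',c['rotation'],degrees=True).as_matrix()
def ray(c,u,v):
    K=np.array(c['intrinsics']); R=RR(c)
    d=np.linalg.inv(K)@[u,v,1]; d=np.array([d[0],-d[1],-d[2]])
    return np.array(c['origin']), R@d
def px2w(c,u,v,z):
    o,d=ray(c,u,v); t=(z-o[2])/d[2]; return o+t*d
def w2px(c,p):
    K=np.array(c['intrinsics']); R=RR(c)
    q=(np.atleast_2d(p)-np.array(c['origin']))@R; q=q*[1,-1,-1]
    r=q@K.T; return r[:,:2]/r[:,2:]
E
python3 - <<'E'
from h import *
H=dict(hotplate=.085,slab=.085,mat=.003,lifter=.02,socket=.036,plug=.05,bin=.03,tray_a=.107,crucible=.03,vial=.05,mortar=.05,flask=.05,beaker=.09,washbottle=.1,reagent=.1)
ct=camera('top');cs=camera('scene')
save(ct,'top_zoom',(220,120,480,280),3)
for n,z in H.items():
  for nm,c in (('top',ct),('scene',cs)):
    for r in recognise(n,nm)[:4]:
        b=np.array(r['box']); print(n,nm,round(r['conf'],2),b.round(0).tolist(),px2w(c,(b[0]+b[2])/2,(b[1]+b[3])/2,z).round(3)[:2])
E
```

```text
hotplate top 0.97 [362.0, 158.0, 449.0, 212.0] [ 0.577 -0.263]
hotplate top 0.37 [325.0, 171.0, 362.0, 246.0] [ 0.486 -0.019]
hotplate top 0.34 [250.0, 221.0, 283.0, 249.0] [0.387 0.277]
hotplate scene 0.71 [179.0, 227.0, 322.0, 349.0] [ 0.64  -0.305]
slab top 0.56 [231.0, 158.0, 315.0, 209.0] [0.588 0.256]
slab scene 0.95 [321.0, 152.0, 425.0, 234.0] [0.62  0.195]
slab scene 0.54 [263.0, 230.0, 300.0, 259.0] [ 0.584 -0.155]
slab scene 0.28 [350.0, 247.0, 382.0, 276.0] [ 0.786 -0.048]
slab scene 0.18 [319.0, 158.0, 355.0, 185.0] [0.458 0.209]
mat top 0.93 [325.0, 173.0, 361.0, 244.0] [ 0.502 -0.021]
mat scene 0.91 [255.0, 204.0, 352.0, 260.0] [ 0.525 -0.02 ]
mat scene 0.61 [350.0, 245.0, 384.0, 274.0] [0.738 0.024]
lifter top 0.62 [331.0, 187.0, 341.0, 233.0] [0.491 0.008]
lifter scene 0.7 [125.0, 294.0, 162.0, 343.0] [ 0.479 -0.513]
lifter scene 0.62 [273.0, 194.0, 325.0, 246.0] [ 0.488 -0.002]
socket top 0.75 [384.0, 224.0, 406.0, 242.0] [ 0.394 -0.223]
socket scene 0.87 [210.0, 232.0, 242.0, 260.0] [ 0.432 -0.235]
socket scene 0.46 [179.0, 227.0, 321.0, 350.0] [ 0.604 -0.285]
plug
[... 1602 characters left out ...]
 0.405 -0.228]
beaker top 0.77 [306.0, 126.0, 324.0, 146.0] [0.782 0.091]
beaker top 0.71 [361.0, 158.0, 448.0, 211.0] [ 0.578 -0.259]
beaker top 0.66 [329.0, 138.0, 349.0, 156.0] [ 0.735 -0.006]
beaker scene 0.94 [391.0, 224.0, 416.0, 262.0] [0.82  0.067]
washbottle top 0.6 [274.0, 133.0, 293.0, 154.0] [0.749 0.215]
washbottle scene 0.8 [401.0, 187.0, 429.0, 234.0] [0.771 0.195]
washbottle scene 0.33 [204.0, 233.0, 242.0, 258.0] [ 0.486 -0.273]
reagent top 0.7 [416.0, 170.0, 446.0, 191.0] [ 0.589 -0.361]
reagent top 0.56 [458.0, 196.0, 481.0, 215.0] [ 0.49  -0.503]
reagent scene 0.83 [126.0, 292.0, 162.0, 342.0] [ 0.546 -0.522]
reagent scene 0.17 [277.0, 196.0, 327.0, 242.0] [ 0.561 -0.056]
```

View pics/top_zoom.png

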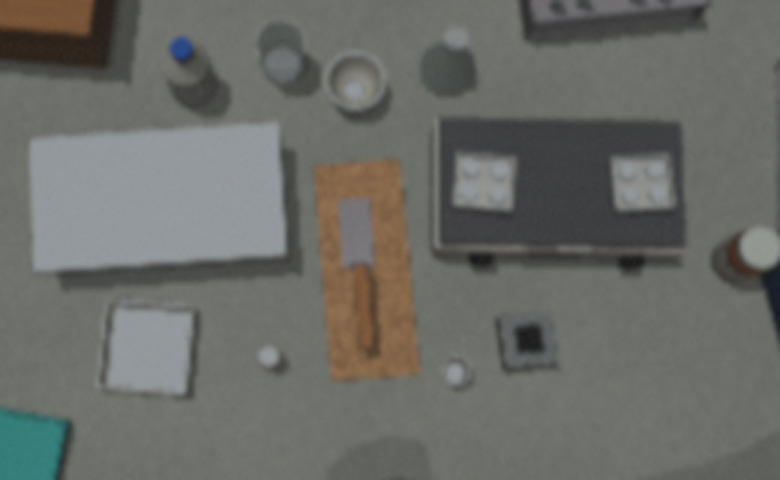

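{"fn": "apply_moves", "kwargs": {
  "targets": [5.0,10.2,0.6,0,0,-2.58,1,5.0,10.2,0.6,0,0,-2.58,1,5.0,10.2,0.6,0,0,-2.58,1,5.0,10.2,0.6,0,0,-2.58,1,5.0,10.2,0.6,0,0,-2.58,1]
}}

```text
time: 2.25
ee_pos: [0.2568, -0.3042, 0.2446]
tcp_rot: [180.0, -0.0, -0.1]
wrist_force: [1.1, 0.0, -0.1]
opening: 0.0855
```

{"fn": "apply_moves", "kwargs": {
  "targets": [1.3,2.65,0.15,0,0,0,1,1.3,2.65,0.15,0,0,0,1,1.3,2.65,0.15,0,0,0,1]
}}

```text
time: 2.55
ee_pos: [0.2969, -0.2233, 0.2498]
tcp_rot: [180.0, -0.1, 0.3]
wrist_force: [0.7, -1.0, -0.7]
opening: 0.0855
```

Run:
```python
from h import *
c=camera('wrist'); save(c,'w1'); 
for n,z in dict(plug=.07,socket=.036,tray_a=.1,lifter=.03).items():
    for r in recognise(n,'wrist')[:4]:
        b=np.array(r['box']); print(n,round(r['conf'],2),b.round(0).tolist(),px2w(c,(b[0]+b[2])/2,(b[1]+b[3])/2,z).round(3)[:2])
print(c['origin'],c['rotation'])
```

```text
socket 0.64 [285.0, 29.0, 360.0, 108.0] [ 0.396 -0.224]
lifter 0.7 [66.0, 0.0, 114.0, 84.0] [0.42 0.01]
[ 0.38050873 -0.22287621  0.39142195] [-1.90316709e+01 -3.51543325e-02 -8.97547978e+01]
```

View pics/w1.png

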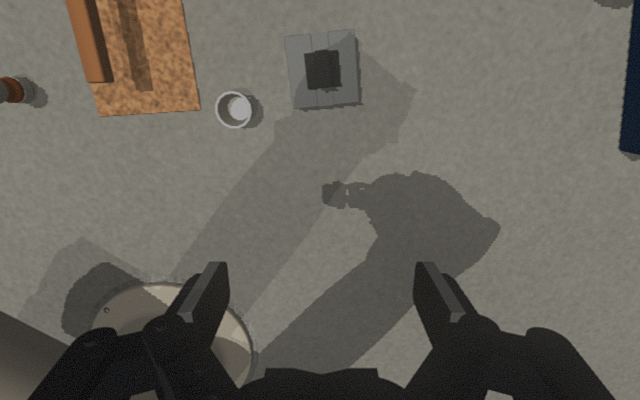

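Run:
```python
from h import *
c=camera('wrist'); save(c,'w1z',(260,10,400,130),5)
```

```text
(no output)
```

View pics/w1z.png

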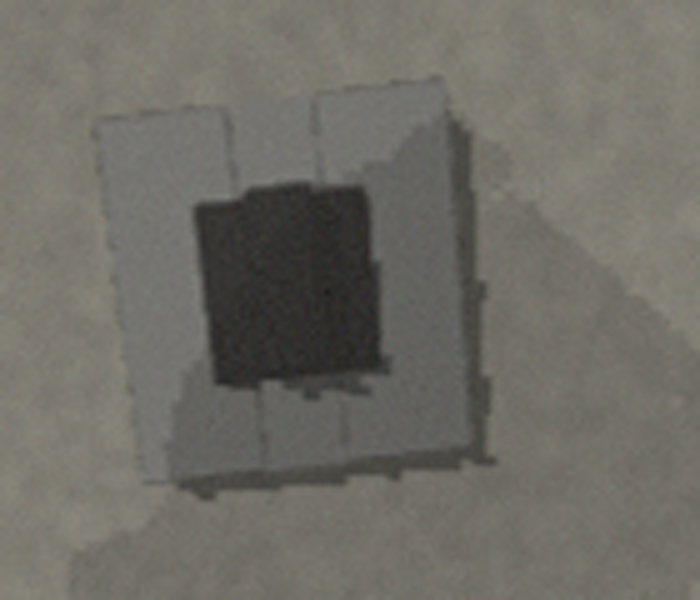

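Run:
```python
from h import *
c=camera('wrist')
P=[px2w(c,260+a/5,10+b/5,.036) for a,b in [(97,120),(445,78),(470,447),(142,482)]]
for p in P: print(p.round(4))
print(np.mean(P,0))
d=P[0]-P[3]; print(np.degrees(np.arctan2(d[1],d[0])),np.linalg.norm(d)); d=P[1]-P[2]; print(np.degrees(np.arctan2(d[1],d[0])))
d=P[0]-P[1]; print(np.degrees(np.arctan2(d[1],d[0]))-90); d=P[3]-P[2]; print(np.degrees(np.arctan2(d[1],d[0]))-90)
P=[px2w(c,260+a/5,10+b/5,.044) for a,b in [(195,205),(370,187),(380,370),(215,385)]]
print(np.mean(P,0))
```

```text
[ 0.4252 -0.187   0.036 ]
[ 0.4324 -0.2552  0.036 ]
[ 0.3634 -0.2621  0.036 ]
[ 0.3566 -0.1934  0.036 ]
[ 0.39439786 -0.22443004  0.036     ]
5.3114119166216165 0.06896482441632638
5.769355494955139
6.016760478562404
5.693451400900116
[ 0.39400625 -0.2247993   0.044     ]
```

{"fn": "apply_moves", "kwargs": {
  "targets": [3.24,0,-2,0,0,0.92,0.6,3.24,0,-4,0,0,0.92,0.6,3.24,0,-4,0,0,0.92,0.6,3.24,0,-4,0,0,0.92,0.6,3.24,0,-4,0,0,0.92,0.6]
}}

```text
time: 3.4
ee_pos: [0.3918, -0.2265, 0.1275]
tcp_rot: [-179.9, 0.2, 5.5]
wrist_force: [-0.3, 1.0, 0.3]
opening: 0.0513
```

Run:
```python
from h import *
c=camera('wrist');save(c,'w2'); print(bot.get_obs()['ee_pos'],bot.get_obs()['tcp_rot'])
```

```text
[ 0.39212701 -0.22689795  0.12929174] [-1.79971879e+02  5.32900457e-02  5.45036814e+00]
```

View pics/w2.png

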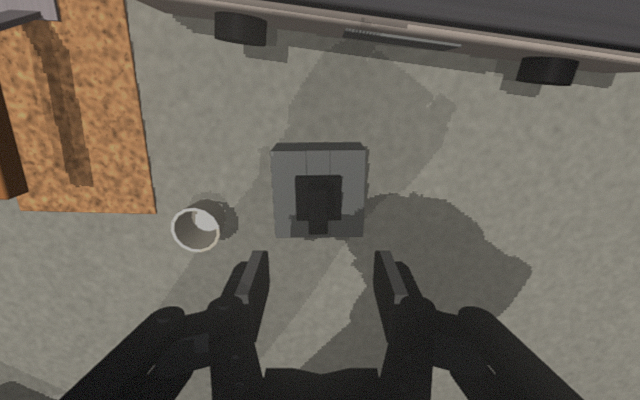

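{"fn": "apply_moves", "kwargs": {
  "targets": [0.07,0.05,-1,0,0,0,0.6,0.07,0.05,-2,0,0,0,0.6,0.07,0.05,-2.7,0,0,0,0.6,0.07,0.05,-2.7,0,0,0,0.5,0.07,0.05,-2.7,0,0,0,0],
  "newtons": 80
}}

```text
time: 3.95
ee_pos: [0.3951, -0.2258, 0.0502]
tcp_rot: [179.9, -0.1, 5.4]
wrist_force: [0.8, -0.9, 0.2]
opening: 0.0295
```

{"fn": "apply_moves", "kwargs": {
  "targets": [0,0,0,0,0,0,0,0,0,0,0,0,0,0,0,0,0,0,0,0,0,0,0,0,0,0,0,0,0,0,0,0,0,0,0]
}}

```text
time: 4.45
ee_pos: [0.3956, -0.225, 0.0505]
tcp_rot: [180.0, -0.2, 5.5]
wrist_force: [-2.7, 5.0, 7.3]
opening: 0.0111
```

{"fn": "apply_moves", "kwargs": {
  "targets": [0,0,0.3,0,0,0,0,0,0,0.6,0,0,0,0,0,0,1,0,0,0,0,0,0,1.5,0,0,0,0,0,0,2.5,0,0,0,0]
}}

```text
time: 4.95
ee_pos: [0.3941, -0.2248, 0.1239]
tcp_rot: [-180.0, 0.1, 5.5]
wrist_force: [1.4, -0.6, -0.1]
opening: 0.0112
```

Run:
```python
from h import *
c=camera('wrist');save(c,'w3'); o=bot.get_obs();print(o['ee_pos'],o['opening'],o['wrist_force'])
```

```text
[ 0.3959835  -0.22585522  0.12989369] 0.01080295741527216 [-0.16259789 -0.81048421  4.48522273]
```

View pics/w3.png

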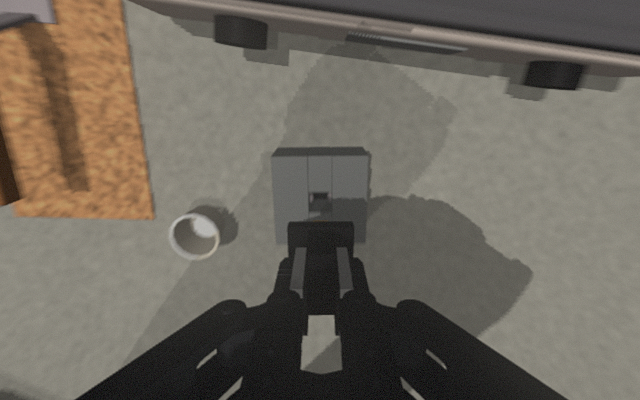

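{"fn": "apply_moves", "kwargs": {
  "targets": [0,4,2,0,0,0,0,0,6,2.5,0,0,0,0,0,10,2.5,0,0,0,0,0,10,2.5,0,0,0,0,0,10,2.5,0,0,0,0]
}}

```text
time: 5.5
ee_pos: [0.3946, 0.0159, 0.1903]
tcp_rot: [180.0, -0.2, 5.4]
wrist_force: [1.5, -0.9, -1.4]
opening: 0.011
```

{"fn": "apply_moves", "kwargs": {
  "targets": [-2,8,0,0,0,0,0,-2,8,0,0,0,0,0,-2,8,0,0,0,0,0,-2,8,0,0,0,0,0,-2,8,0,0,0,0,0]
}}

```text
time: 6.0
ee_pos: [0.3684, 0.0643, 0.1883]
tcp_rot: [-177.9, 0.0, 8.4]
wrist_force: [-0.1, 0.4, -0.6]
opening: 0.0113
```

Run:
```python
from h import *
c=camera('wrist');save(c,'w4'); o=bot.get_obs();print(o['ee_pos'],o['tcp_rot'],o['opening'],o['wrist_force'])
for r in recognise('bin','wrist')[:4]:
        b=np.array(r['box']); print(round(r['conf'],2),b.round(0).tolist(),px2w(c,(b[0]+b[2])/2,(b[1]+b[3])/2,.03).round(3)[:2])
```

```text
[0.36824913 0.06429394 0.18817283] [-1.77895114e+02  4.54575430e-02  8.34681300e+00] 0.011211059597086948 [ 0.41155043 -0.37998262 -0.9270945 ]
0.72 [0.0, 178.0, 33.0, 292.0] [0.254 0.379]
0.67 [30.0, 38.0, 182.0, 194.0] [0.394 0.274]
0.33 [566.0, 152.0, 639.0, 232.0] [ 0.394 -0.194]
```

View pics/w4.png

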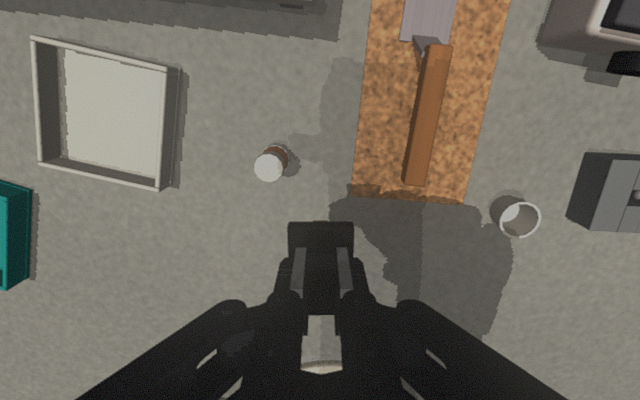

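Run:
```python
from h import *
o=bot.get_obs();print(o['q'].round(1),o['qd'].round(2))
```

```text
[  8.3 -19.8 -16.9  92.9   2.1 180. ] [ 0.04  0.46  0.08 -0.3   0.01 -0.14]
```

```bash
cat >> h.py <<'E'
def go(pos,rpy):
    o=bot.get_obs(); R0=Ro.from_euler('xyz',o['tcp_rot'],degrees=True); R1=Ro.from_euler('xyz',rpy,degrees=True)
    rv=np.degrees((R1*R0.inv()).as_rotvec())/6
    d=(np.array(pos)-o['ee_pos'])/.03
    print('pos',o['ee_pos'].round(4),'rot',o['tcp_rot'].round(2)); print('move',d.round(2).tolist(),rv.round(2).tolist(),'rows',np.linalg.norm(d)*.03/.05,np.linalg.norm(rv)*6/8.59)
E
python3 - <<'E'
from h import *
go([.394,.276,.19],[180,0,60])
E
```

```text
pos [0.3684 0.0643 0.1881] rot [-1.779e+02  4.000e-02  8.350e+00]
move [0.85, 7.06, 0.06] [-0.3, -0.21, 8.61] rows 4.2645437925120016 6.017787485930645
```

{"fn": "apply_moves", "kwargs": {
  "targets": [0,0,0,-0.3,-0.21,2.6,0,0,0,0,-0.3,-0.21,5.2,0,0.85,7.06,0,-0.3,-0.21,8.61,0,0.85,7.06,0,-0.3,-0.21,8.61,0,0.85,7.06,0,-0.3,-0.21,8.61,0]
}}

```text
time: 6.6
ee_pos: [0.387, 0.2149, 0.1881]
tcp_rot: [-179.9, -0.1, 51.5]
wrist_force: [1.7, -0.7, 0.1]
opening: 0.0113
```

Run:
```python
from h import *
go([.394,.276,.19],[180,0,60])
```

```text
pos [0.387  0.2149 0.1881] rot [-1.7991e+02 -1.5000e-01  5.1520e+01]
move [0.23, 2.04, 0.06] [-0.03, 0.0, 1.41] rows 1.2297995634889214 0.9878767388267395
```

{"fn": "apply_moves", "kwargs": {
  "targets": [0.23,2.04,0,0,0,1.4,0,0.23,2.04,-1.5,0,0,1.4,0,0.23,2.04,-3,0,0,1.4,0,0.23,2.04,-4.5,0,0,1.4,0,0.23,2.04,-4.7,0,0,1.4,0]
}}

```text
time: 7.1
ee_pos: [0.3917, 0.2741, 0.0432]
tcp_rot: [-179.7, 0.1, 59.7]
wrist_force: [0.3, -0.2, -0.0]
opening: 0.0111
```

{"fn": "apply_moves", "kwargs": {
  "targets": [0,0,0,0,0,0,0,0,0,0,0,0,0,0.35,0,0,0,0,0,0,0.35,0,0,0,0,0,0,0.35,0,0,0,0,0,0,0.35]
}}

```text
time: 7.6
ee_pos: [0.3937, 0.2754, 0.0477]
tcp_rot: [-179.9, -0.2, 59.7]
wrist_force: [0.5, -0.2, -0.0]
opening: 0.03
```

{"fn": "apply_moves", "kwargs": {
  "targets": [0,0,1,0,0,0,0.4,0,0,2.5,0,0,0,0.4,-1,-1,4,0,0,0,0.6,-2,-3,5,0,0,0,0.6,-3,-4,5,0,0,0,0.6]
}}

```text
time: 8.1
ee_pos: [0.3176, 0.1731, 0.1943]
tcp_rot: [-180.0, -0.3, 59.8]
wrist_force: [-0.0, -1.6, 0.6]
opening: 0.0511
```

Run:
```python
from h import *
c=camera('wrist');save(c,'w5');c=camera('top'); save(c,'t5',(220,120,480,280),3); o=bot.get_obs();print(o['ee_pos'],o['tcp_rot'],o['opening'],o['q'].round(1))
```

```text
[0.31590385 0.17126707 0.19523716] [179.95535148  -0.35859341  59.67036553] 0.05131150304943007 [ 2.830e+01 -2.210e+01 -1.770e+01  9.400e+01  1.000e-01  1.487e+02]
```

View pics/w5.png

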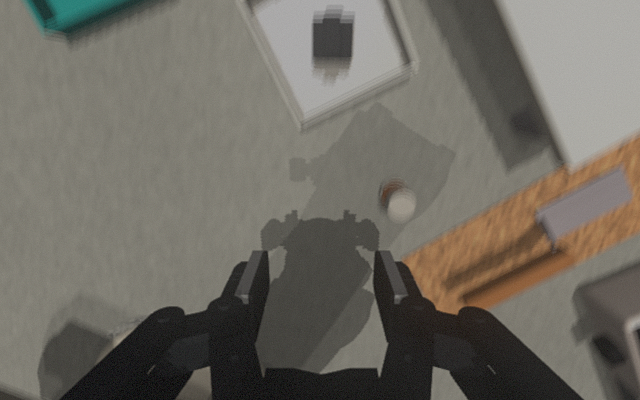

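View pics/t5.png

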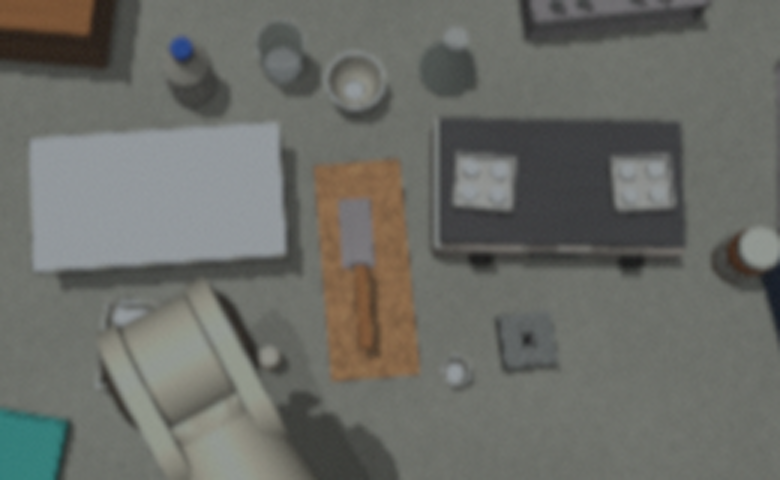

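Run:
```python
from h import *
go([.45,0.0,.30],[180,0,179.9])
```

```text
pos [0.3159 0.1713 0.1952] rot [179.96  -0.36  59.67]
move [4.47, -5.71, 3.49] [-0.07, -0.03, 20.04] rows 4.82864118771352 13.996519397489527
```

{"fn": "apply_moves", "kwargs": {
  "targets": [0,0,1.5,0,0,20,1,4.47,-5.7,3.5,0,0,20,1,4.47,-5.7,3.5,0,0,20,1,4.47,-5.7,3.5,0,0,20,1,4.47,-5.7,3.5,0,0,20,1]
}}

```text
time: 8.7
ee_pos: [0.4176, 0.0477, 0.2818]
tcp_rot: [-179.9, -0.1, 97.2]
wrist_force: [0.7, 1.3, -0.4]
opening: 0.0854
```

Run:
```python
from h import *
go([.45,0.0,.30],[180,0,179.9])
```

```text
pos [0.4176 0.0477 0.2818] rot [-1.7992e+02 -1.3000e-01  9.7160e+01]
move [1.08, -1.59, 0.61] [-0.0, -0.03, 13.79] rows 1.209098621525626 9.63183097010055
```

{"fn": "apply_moves", "kwargs": {
  "targets": [1.1,-1.6,0.6,0,0,13.8,1,1.1,-1.6,0.6,0,0,13.8,1,1.1,-1.6,0.6,0,0,13.8,1,1.1,-1.6,0.6,0,0,13.8,1,1.1,-1.6,0.6,0,0,13.8,1]
}}

```text
time: 9.2
ee_pos: [0.4501, 0.0007, 0.299]
tcp_rot: [-179.9, -0.1, 139.3]
wrist_force: [0.6, 0.6, -0.3]
opening: 0.0855
```

{"fn": "apply_moves", "kwargs": {
  "targets": [0,0,0,0,0,6.7,1,0,0,0,0,0,6.7,1,0,0,0,0,0,6.7,1,0,0,0,0,0,6.7,1,0,0,0,0,0,6.7,1]
}}

```text
time: 9.7
ee_pos: [0.4499, 0.001, 0.2991]
tcp_rot: [-179.9, -0.1, 179.5]
wrist_force: [-0.6, 0.8, -1.3]
opening: 0.0854
```

Run:
```python
from h import *
c=camera('wrist');save(c,'w6'); o=bot.get_obs();print(o['ee_pos'],o['tcp_rot'],o['opening'],o['q'].round(1))
```

```text
[0.44991295 0.00098576 0.29905654] [-1.79875597e+02 -1.21746670e-01  1.79731932e+02] 0.08508016747822307 [ 2.00e-01 -6.40e+00  6.50e+00  1.03e+02 -1.00e-01  5.00e-01]
```

View pics/w6.png

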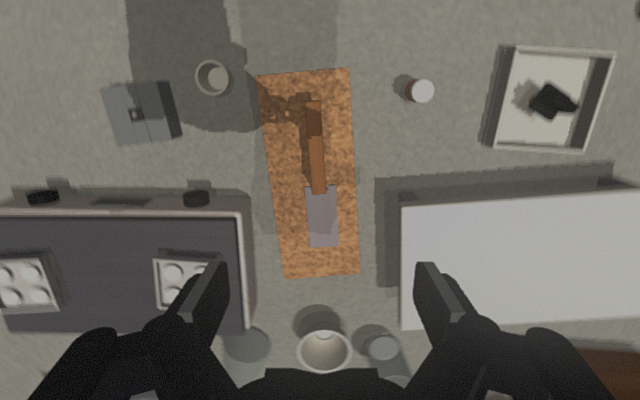

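Run:
```python
from h import *
c=camera('wrist');save(c,'w6z',(240,60,380,280),2.7); save(c,'w6t',(0,180,250,340),3.2); save(c,'w6s',(370,180,640,340),2.9)
```

```text
(no output)
```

View pics/w6z.png

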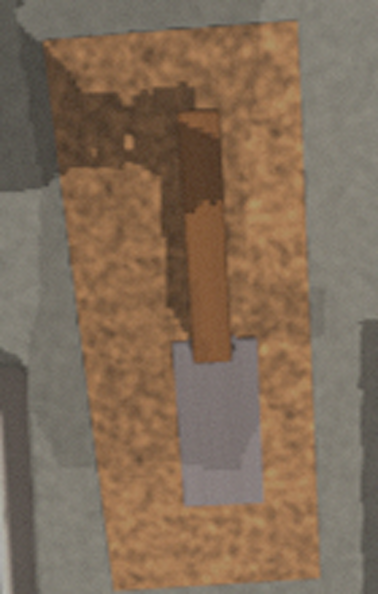

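View pics/w6t.png

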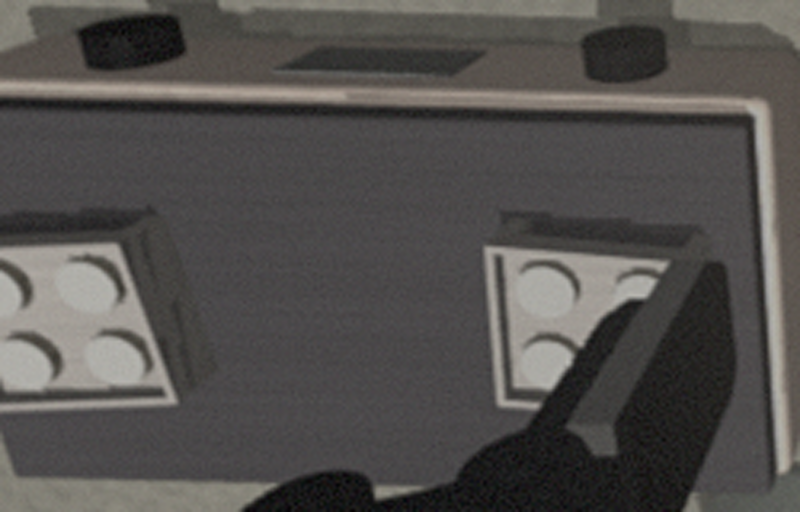

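View pics/w6s.png

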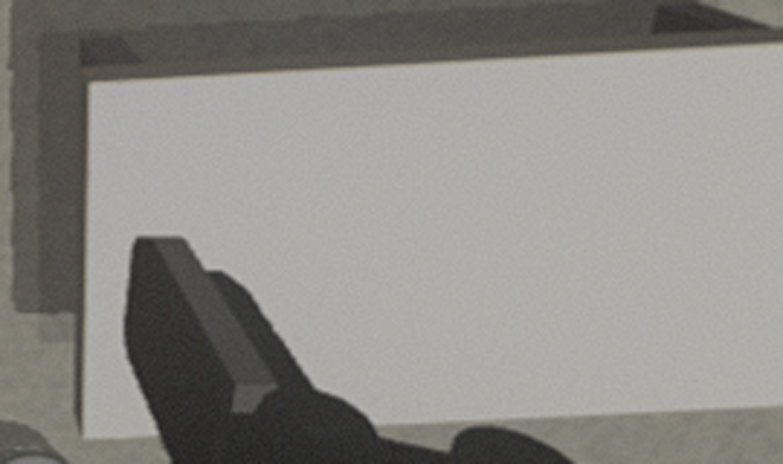

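```bash
cat >> h.py <<'E'
def fit(obs,x0):
    # obs: list of (cam, uv, localpt3) ; pose x,y,yaw on given z
    def f(x,full=False):
        cy,sy=np.cos(x[2]),np.sin(x[2]); r=[]
        for c,uv,p in obs:
            w=[x[0]+cy*p[0]-sy*p[1], x[1]+sy*p[0]+cy*p[1], p[2]]
            r+=list((w2px(c,w)[0]-uv))
        return np.array(r)
    s=least_squares(f,x0,loss='soft_l1'); return s.x[:2].round(4),round(np.degrees(s.x[2]),2),f(s.x).round(1).tolist()
E
python3 - <<'E'
from h import *
c=camera('wrist')
Z=lambda o,k:(lambda a,b:np.array([o[0]+a/k,o[1]+b/k]))
z=Z((240,60),2.7)
print('lifter',fit([(c,z(183,506),(.0475,.022*-1,.006)),(c,z(263,500),(.0475,.022,.006)),(c,z(174,343),(-.0475,-.022,.006)),(c,z(257,337),(-.0475,.022,.006)),
 (c,z(193,362),(-.055,-.009,.066)),(c,z(232,360),(-.055,.009,.066)),(c,z(179,124),(-.165,-.009,.066)),(c,z(219,122),(-.165,.009,.066))],[.5,0,0]))
print('mat',fit([(c,z(43,40),(-.15,-.06,.003)),(c,z(297,20),(-.15,.06,.003)),(c,z(113,590),(.15,-.06,.003)),(c,z(319,578),(.15,.06,.003))],[.5,0,0]))
z=Z((0,180),3.2)
print('tray1',fit([(c,z(485,247),(-.035,-.038,.107)),(c,z(498,405),(.035,-.038,.107)),(c,z(672,262),(-.035,.038,.107))],[.6,-.16,0]))
print('tray2',fit([(c,z(122,244),(-.035,.038,.107)),(c,z(178,403),(.035,.038,.107)),],[.6,-.37,0]))
print('hp',fit([(c,z(752,113),(-.085,.16,.085)),(c,z(775,490),(.085,.16,.085)),(c,z(0,103),(-.085,-.155,.085)),],[.58,-.25,0]))
z=Z((370,180),2.9)
print('slab',fit([(c,z(90,82),(-.09,-.165,.085)),(c,z(82,437),(.09,-.165,.085))],[.58,.25,0]))
E
```

```text
lifter (array([ 0.5463, -0.001 ]), np.float64(2.06), [0.3, 0.1, 0.1, 1.1, -0.7, -0.2, 0.0, 0.6, -0.0, 1.0, 0.3, 1.1, -0.8, -4.8, 0.6, -5.0])
mat (array([ 0.4978, -0.0129]), np.float64(3.26), [-0.6, -0.4, 0.5, -0.3, -0.3, 0.7, 0.4, 0.5])
tray1 (array([ 0.5895, -0.1647]), np.float64(-5.4), [-1.3, -0.2, -0.2, 0.6, 6.0, -0.2])
tray2 (array([ 0.5834, -0.367 ]), np.float64(0.6), [-0.0, -0.3, 0.0, 0.4])
hp (array([ 0.5906, -0.2644]), np.float64(-1.73), [0.2, 1.0, 1.8, -0.5, -32.0, -0.1])
slab (array([0.5844, 0.2621]), np.float64(2.61), [-0.0, -0.7, 0.0, 1.3])
```

Run:
```python
from h import *
go([.4664,-.0039,.12],[180,0,-177.94])
go([.4664,-.0039,.037],[180,0,-177.94])
```

```text
pos [0.4498 0.0009 0.2991] rot [-1.7987e+02 -1.2000e-01  1.7900e+02]
move [0.55, -0.16, -5.97] [0.02, -0.02, 0.51] rows 3.5987826530701077 0.35658369298420417
pos [0.4498 0.0009 0.2991] rot [-1.7987e+02 -1.2000e-01  1.7900e+02]
move [0.55, -0.16, -8.74] [0.02, -0.02, 0.51] rows 5.2535464779943934 0.35658369298420417
```

{"fn": "apply_moves", "kwargs": {
  "targets": [0.55,-0.16,-1.6,0,0,0.4,0.6,0.55,-0.16,-3,0,0,0.4,0.6,0.55,-0.16,-4.5,0,0,0.4,0.6,0.55,-0.16,-5.5,0,0,0.4,0.6,0.55,-0.16,-5.5,0,0,0.4,0.6]
}}

```text
time: 10.35
ee_pos: [0.464, -0.0039, 0.1301]
tcp_rot: [-179.9, -0.5, -178.6]
wrist_force: [0.2, -0.2, 0.9]
opening: 0.0513
```

Run:
```python
from h import *
c=camera('wrist');save(c,'w7'); 
for i in range(3):
  o=bot.get_obs();print(o['ee_pos'],o['tcp_rot'],o['opening'],o['q'].round(2)); camera('wrist')
print(w2px(c,[[.4664,-.0039,.066]]))
```

```text
[ 0.46516458 -0.00392018  0.13311433] [-179.88124739   -0.29641552 -178.59973845] 0.05140821138943979 [ -0.4   -7.18 -12.74  84.73  -0.13  -1.8 ]
[ 0.46623942 -0.00391969  0.13502226] [-1.79872583e+02 -1.14541524e-01 -1.78568098e+02] 0.05115883589317963 [ -0.4   -7.22 -12.58  84.76  -0.13  -1.83]
[ 0.46689651 -0.00391169  0.13605887] [-1.79871300e+02 -3.07711137e-03 -1.78544512e+02] 0.05138488800055632 [ -0.4   -7.25 -12.49  84.76  -0.13  -1.86]
[[321.28862852 220.1874488 ]]
```

View pics/w7.png

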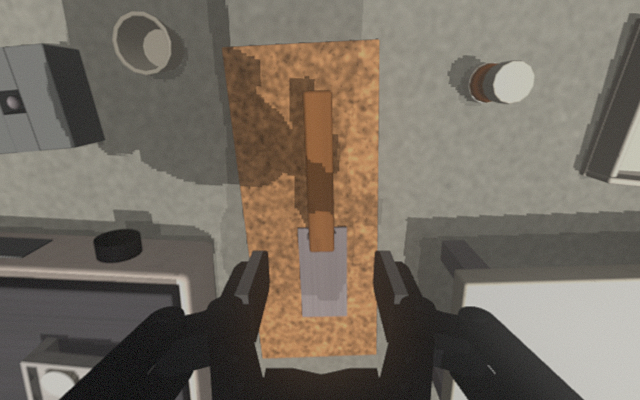

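{"fn": "apply_moves", "kwargs": {
  "targets": [0,0,-1.5,0,0,0.1,0.6,0,0,-2.6,0,0,0.1,0.6,0,0,-3.3,0,0,0.1,0.6,0,0,-3.3,0,0,0.1,0.6,0,0,-3.3,0,0,0.1,0.2],
  "newtons": 120
}}

```text
time: 11.05
ee_pos: [0.4672, -0.0039, 0.0371]
tcp_rot: [-179.9, -0.0, -177.9]
wrist_force: [0.2, -0.5, 1.2]
opening: 0.0379
```

{"fn": "apply_moves", "kwargs": {
  "targets": [0,0,0,0,0,0,0,0,0,0,0,0,0,0,0,0,0,0,0,0,0,0,0,0,0,0,0,0,0,0,0,0,0,0,0]
}}

```text
time: 11.55
ee_pos: [0.4675, -0.0039, 0.0376]
tcp_rot: [-179.9, 0.1, -177.9]
wrist_force: [-1.9, 0.4, 6.6]
opening: 0.0165
```

Run:
```python
from h import *
c=camera('wrist');save(c,'w8'); 
for i in range(2):
  o=bot.get_obs();print(o['ee_pos'],o['tcp_rot'],o['opening'],o['q'].round(2),o['wrist_force'],o['torque']); camera('wrist')
```

```text
[ 0.46745764 -0.00387785  0.03758125] [-1.79877170e+02  8.16151347e-02 -1.77868385e+02] 0.01665400127115199 [ -0.4   -5.63 -21.96  73.59  -0.12  -2.53] [-1.73004368 -0.27574005  7.14255205] [0.13548035 0.23313773 0.1169357 ]
[ 0.46746582 -0.00386427  0.03756092] [-1.79878178e+02  8.24076671e-02 -1.77868646e+02] 0.0156326705598012 [ -0.4   -5.63 -21.96  73.58  -0.12  -2.53] [-1.57394695  0.17166537  6.87943679] [0.19429652 0.2339852  0.08191952]
```

View pics/w8.png

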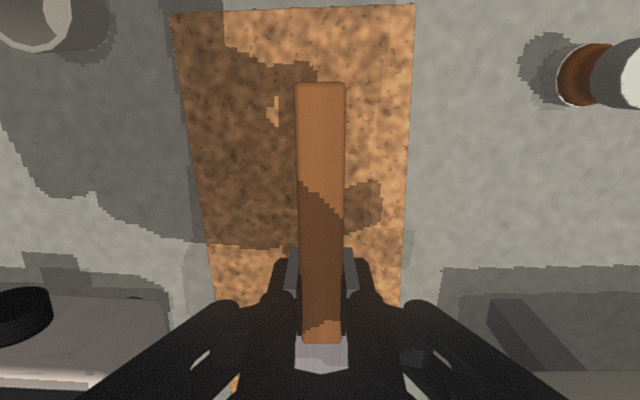

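{"fn": "apply_moves", "kwargs": {
  "targets": [0,0,1,0,0,0,0,0,0,2.5,0,0,0,0,0,0,4,0,0,-0.35,0,0,0,5.5,0,0,-0.35,0,0,0,7,0,0,-0.35,0]
}}

```text
time: 12.2
ee_pos: [0.4659, -0.004, 0.2483]
tcp_rot: [-179.9, -0.0, -180.0]
wrist_force: [1.5, 0.9, -1.3]
opening: 0.0161
```

{"fn": "apply_moves", "kwargs": {
  "targets": [2.4,-8.7,1.7,0,0,0,0,2.4,-8.7,1.7,0,0,0,0,2.4,-8.7,1.7,0,0,0,0,2.4,-8.7,1.7,0,0,0,0,2.4,-8.7,1.7,0,0,0,0]
}}

```text
time: 12.7
ee_pos: [0.5316, -0.2428, 0.2932]
tcp_rot: [-179.8, -0.0, -180.0]
wrist_force: [1.3, 0.6, -0.5]
opening: 0.016
```

{"fn": "apply_moves", "kwargs": {
  "targets": [0.3,-1.2,0.2,0,0,0,0,0.3,-1.2,0.2,0,0,0,0,0.3,-1.2,0.2,0,0,0,0]
}}

```text
time: 13.0
ee_pos: [0.5405, -0.2776, 0.2976]
tcp_rot: [-179.9, -0.1, 179.9]
wrist_force: [-0.5, -0.3, -0.9]
opening: 0.0156
```

Run:
```python
from h import *
c=camera('wrist');save(c,'w9'); 
for i in range(2):
  o=bot.get_obs();print(o['ee_pos'],o['tcp_rot'],o['opening'],o['q'].round(2),o['wrist_force'],o['torque']); camera('wrist')
save(camera('scene'),'s9')
```

```text
[ 0.54037801 -0.27665679  0.29790695] [-1.79875744e+02 -1.00726060e-01 -1.79996281e+02] 0.016269964296985805 [-27.04  15.66  29.91 104.28  -0.16 -27.04] [ 0.15865834  0.88656533 -1.45556228] [0.02236477 0.10388022 0.00581748]
[ 0.54035878 -0.27609529  0.29808074] [-1.79867389e+02 -8.58490216e-02 -1.79945329e+02] 0.016389514906513757 [-26.99  15.6   29.86 104.27  -0.16 -27.05] [-0.78682777 -0.09641313 -0.91307179] [0.04715496 0.03505263 0.03950028]
```

View pics/w9.png

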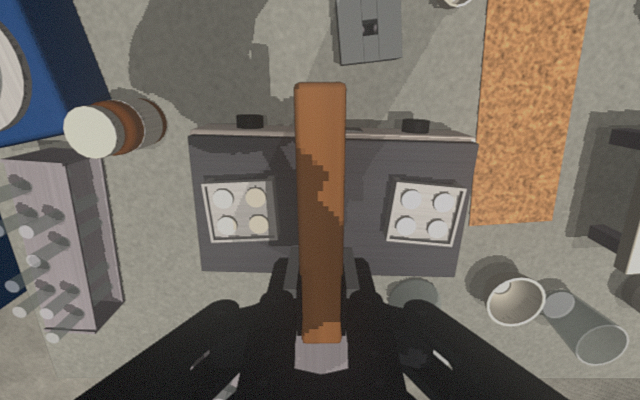

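View pics/s9.png

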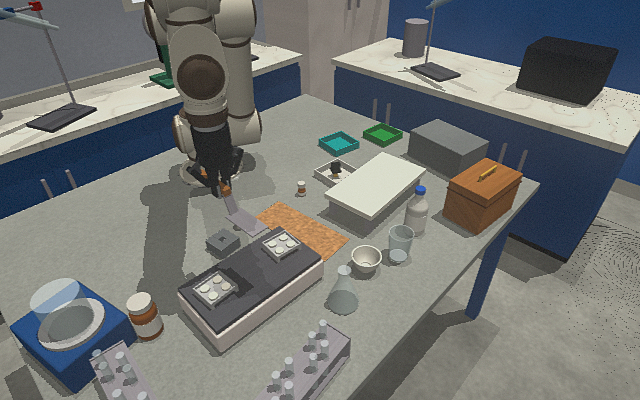

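Run:
```python
from h import *
c=camera('wrist');save(c,'w9a',(375,165,485,265),6); save(c,'w9b',(190,165,290,265),6)
```

```text
(no output)
```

View pics/w9a.png

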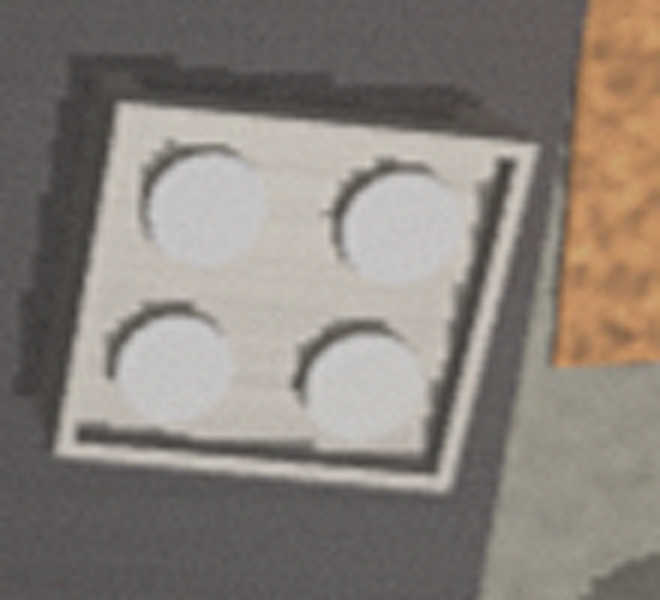

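View pics/w9b.png

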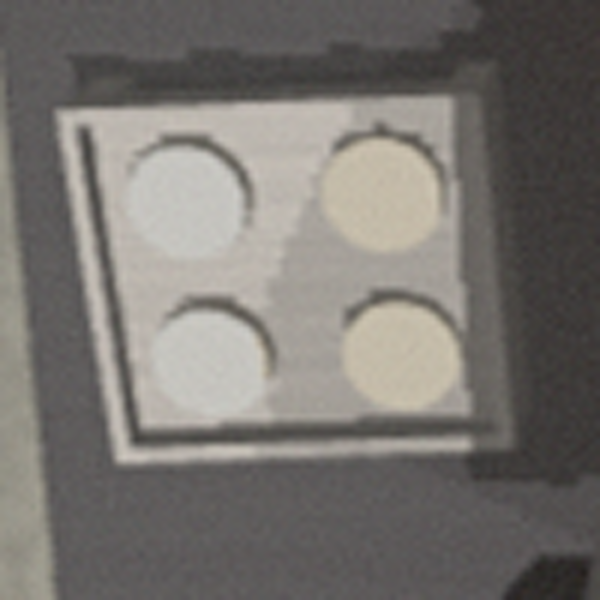

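Run:
```python
from h import *
c=camera('wrist')
Z=lambda o,k:(lambda a,b:np.array([o[0]+a/k,o[1]+b/k]))
L=[(-.035,-.038,.107),(-.035,.038,.107),(.035,-.038,.107),(.035,.038,.107)]
z=Z((375,165),6); print('A',fit([(c,z(*p),l) for p,l in zip([(115,103),(540,147),(55,457),(445,493)],L)],[.59,-.165,0]))
z=Z((190,165),6); print('B',fit([(c,z(*p),l) for p,l in zip([(58,110),(490,93),(118,463),(514,448)],L)],[.59,-.365,0]))
H=[(-.085,-.16,.085),(-.085,.16,.085),(.085,-.16,.085),(.085,.16,.085)]
print('hp',fit([(c,np.array(p),l) for p,l in zip([(190,137),(475,142),(201,270),(456,276)],H)],[.59,-.265,0]))
```

```text
A (array([ 0.5923, -0.1637]), np.float64(-5.82), [0.4, 0.1, -0.4, -0.2, -0.4, -0.0, 0.4, 0.2])
B (array([ 0.5885, -0.3663]), np.float64(2.14), [0.2, -0.3, -0.8, 0.2, -0.1, -0.2, 0.5, 0.3])
hp (array([ 0.5963, -0.2651]), np.float64(-0.96), [-4.7, -0.8, 4.6, -0.3, 0.3, 2.4, -0.3, 0.7])
```

{"fn": "apply_moves", "kwargs": {
  "targets": [-4.7,4.4,-2,0,0,-0.97,0,-4.7,4.4,-2,0,0,-0.97,0,-4.7,4.4,-2,0,0,-0.97,0,-4.7,4.4,-3,0,0,-0.97,0,-4.7,4.4,-3,0,0,-0.97,0]
}}

```text
time: 13.8
ee_pos: [0.3959, -0.1421, 0.2047]
tcp_rot: [-179.9, -0.3, 174.3]
wrist_force: [0.9, -0.5, -1.4]
opening: 0.0161
```

Run:
```python
from h import *
save(camera('scene'),'s10',(120,130,380,330),3);go([.3995,-.1441,.17],[180,0,174.2]);c=camera('wrist');save(c,'w10'); go([.3995,-.1441,.17],[180,0,174.2])
```

```text
pos [ 0.3957 -0.1418  0.2045] rot [-179.95   -0.32  174.32]
move [0.13, -0.08, -1.15] [0.0, -0.05, -0.02] rows 0.6953673100956692 0.040312797191136236
pos [ 0.3975 -0.143   0.2064] rot [-179.89   -0.18  174.32]
move [0.07, -0.04, -1.21] [0.01, -0.03, -0.02] rows 0.7292542044816189 0.028438769310124384
```

View pics/s10.png

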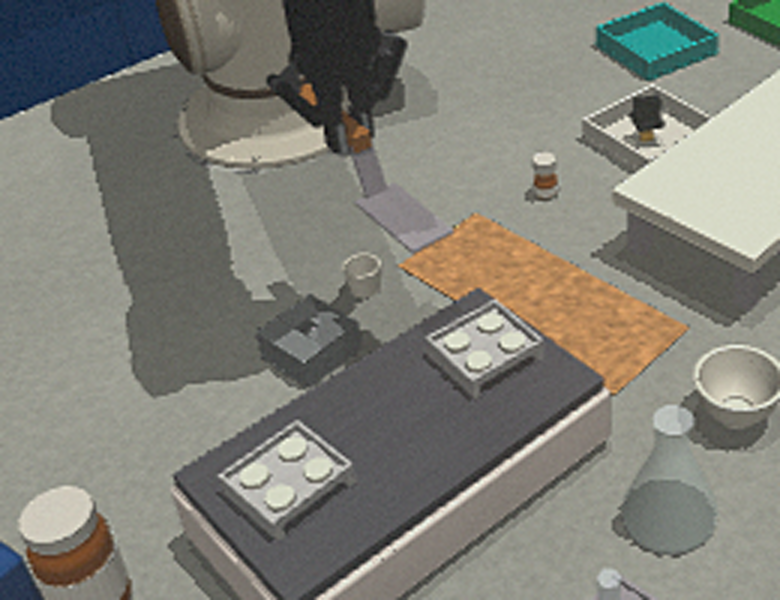

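View pics/w10.png

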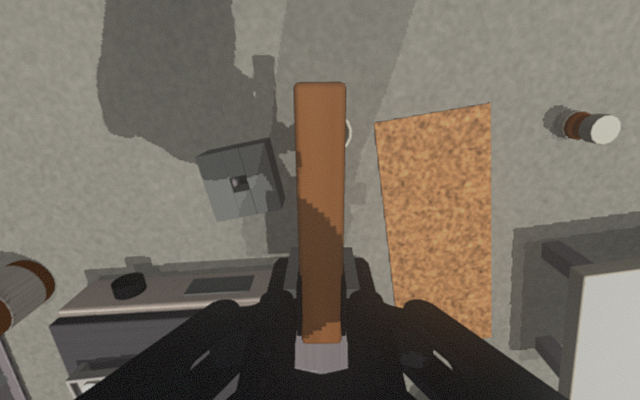

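```bash
cat >> h.py <<'E'
def blade(tcp,yaw,dx=.0788,dz=-.0346):
    a=np.radians(yaw-180); cy,sy=np.cos(a),np.sin(a)
    out=[]
    for p in [(.0475,-.022,.0),(.0475,.022,.0),(-.0475,.022,.003),(-.0475,-.022,.003)]:
        x=p[0]+dx;y=p[1]; out.append([tcp[0]+cy*x-sy*y,tcp[1]+sy*x+cy*y,tcp[2]+dz+p[2]])
    return np.array(out)
E
python3 - <<'E'
from h import *
c=camera('scene');o=bot.get_obs();print(o['ee_pos'])
u=w2px(c,blade(o['ee_pos'],o['tcp_rot'][2]));print(u.round(1),((u-[120,130])*3).round(0))
im=cv2.cvtColor(c['img'],cv2.COLOR_RGB2BGR)[170:230,220:290]; im=cv2.resize(im,None,fx=8,fy=8,interpolation=cv2.INTER_CUBIC)
for p in (u-[220,170]+.5)*8: cv2.circle(im,tuple(int(v) for v in p),4,(0,0,255),1)
cv2.imwrite('pics/s11.png',im)
E
```

```text
[ 0.39898526 -0.14403348  0.207772  ]
[[256.7 213.2]
 [270.7 206.3]
 [251.  189.5]
 [237.4 195.7]] [[410. 250.]
 [452. 229.]
 [393. 178.]
 [352. 197.]]
```

View pics/s11.png

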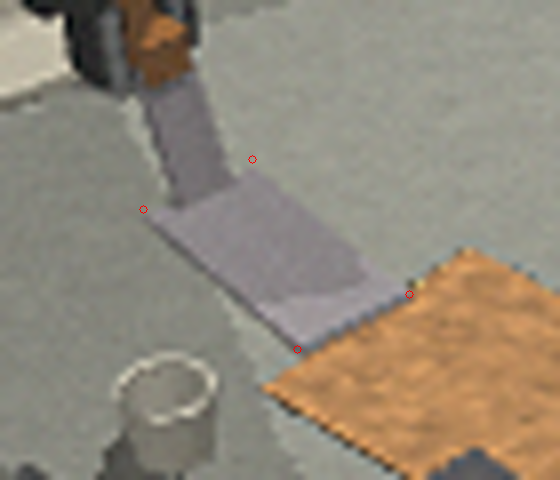

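{"fn": "apply_moves", "kwargs": {
  "targets": [0,0,-1.2,0,0,0,0,0,0,-2.2,0,0,0,0,0,0,-2.75,0,0,0,0,0,0,-2.75,0,0,0,0,0,0,-2.75,0,0,0,0]
}}

```text
time: 14.45
ee_pos: [0.4004, -0.1453, 0.1263]
tcp_rot: [-179.9, -0.1, 174.2]
wrist_force: [0.2, 0.1, -0.2]
opening: 0.0163
```

Run:
```python
from h import *
c=camera('scene');go([.5139,-.1557,.1246],[180,0,174.2])
o=bot.get_obs()
u=w2px(c,blade(o['ee_pos'],o['tcp_rot'][2]))
im=cv2.cvtColor(c['img'],cv2.COLOR_RGB2BGR)[200:270,220:320]; im=cv2.resize(im,None,fx=7,fy=7,interpolation=cv2.INTER_CUBIC)
for p in (u-[220,200]+.5)*7: cv2.circle(im,tuple(int(v) for v in p),4,(0,0,255),1)
cv2.imwrite('pics/s12.png',im); save(camera('wrist'),'w12')
go([.5139,-.1557,.1246],[180,0,174.2])
```

```text
pos [ 0.4006 -0.1453  0.1266] rot [-1.7984e+02 -1.0000e-02  1.7420e+02]
move [3.78, -0.35, -0.07] [0.03, -0.0, 0.0] rows 2.276537325377889 0.018122500795648335
pos [ 0.4006 -0.1453  0.1267] rot [-1.7984e+02  1.0000e-02  1.7420e+02]
move [3.78, -0.35, -0.07] [0.03, -0.0, -0.0] rows 2.276699449294252 0.01873322065707561
```

View pics/s12.png

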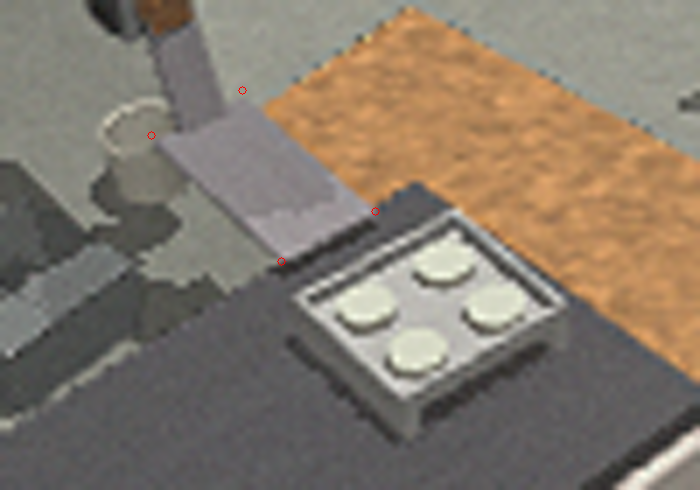

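{"fn": "apply_moves", "kwargs": {
  "targets": [0.6,-0.06,-0.07,0,0,0,0,1.4,-0.13,-0.07,0,0,0,0,2.2,-0.2,-0.07,0,0,0,0,3.0,-0.28,-0.07,0,0,0,0,3.7,-0.35,-0.07,0,0,0,0]
}}

```text
time: 15.05
ee_pos: [0.5125, -0.1557, 0.1241]
tcp_rot: [-179.9, -0.0, 174.2]
wrist_force: [-0.8, 1.0, -0.7]
opening: 0.0162
```

Run:
```python
from h import *
c=camera('scene');go([.5139,-.1557,.1246],[180,0,174.2])
o=bot.get_obs();print(o['wrist_force'])
im=cv2.cvtColor(c['img'],cv2.COLOR_RGB2BGR)[180:280,200:320]; im=cv2.resize(im,None,fx=6,fy=6,interpolation=cv2.INTER_CUBIC)
cv2.imwrite('pics/s13.png',im); save(camera('wrist'),'w13')
go([.5139,-.1557,.1246],[180,0,174.2])
```

```text
pos [ 0.5147 -0.1559  0.1237] rot [-1.7985e+02  8.0000e-02  1.7423e+02]
move [-0.03, 0.01, 0.03] [0.03, 0.01, -0.01] rows 0.024243275670469397 0.019893927647363606
[-3.7377913   1.37834301 -1.77457074]
pos [ 0.513  -0.1557  0.1235] rot [-1.7986e+02 -2.0000e-02  1.7424e+02]
move [0.03, -0.0, 0.04] [0.02, -0.01, -0.01] rows 0.028705399540634446 0.017401679469628402
```

View pics/s13.png

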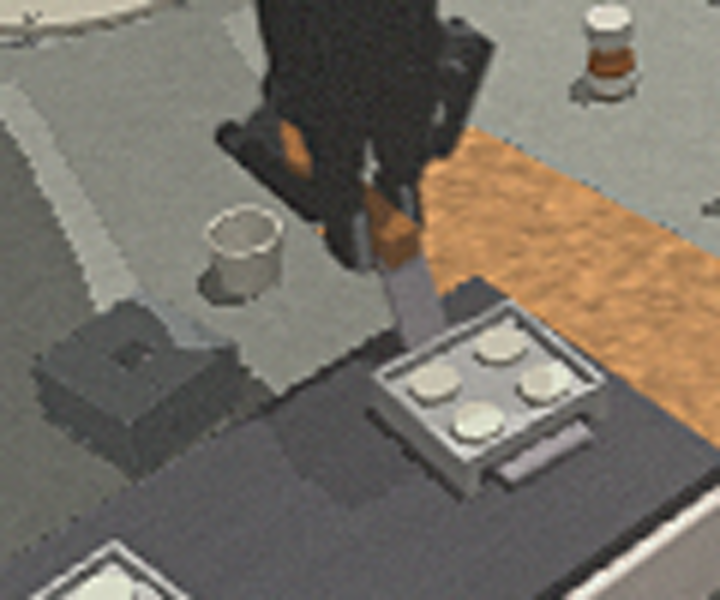

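{"fn": "apply_moves", "kwargs": {
  "targets": [0,0,0.15,0,0,0,0,0,0,0.4,0,0,0,0,0,0,0.8,0,0,0,0,0,0,1.3,0,0,0,0,0,0,1.6,0,0,0,0]
}}

```text
time: 15.65
ee_pos: [0.5107, -0.1555, 0.1734]
tcp_rot: [-179.8, 0.0, 174.2]
wrist_force: [-0.5, 0.1, -2.2]
opening: 0.0159
```

Run:
```python
from h import *
c=camera('scene');go([.5139,-.1557,.1246],[180,0,174.2])
o=bot.get_obs();print(o['wrist_force'])
im=cv2.cvtColor(c['img'],cv2.COLOR_RGB2BGR)[160:280,180:320]; im=cv2.resize(im,None,fx=5,fy=5,interpolation=cv2.INTER_CUBIC)
cv2.imwrite('pics/s14.png',im)
```

```text
pos [ 0.5111 -0.1556  0.1744] rot [-1.7983e+02  1.0000e-01  1.7420e+02]
move [0.09, -0.0, -1.66] [0.03, 0.01, -0.0] rows 0.9975169906295243 0.023149811826358863
[-0.29004049  0.35192955 -0.84093811]
```

View pics/s14.png

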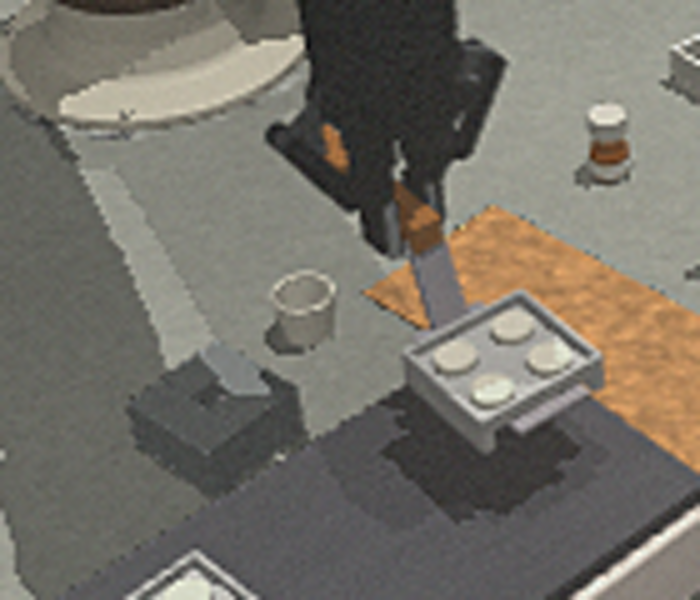

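{"fn": "apply_moves", "kwargs": {
  "targets": [0,0.2,0.1,0,0,0,0,0,0.6,0.2,0,0,0,0,0,1.2,0.3,0,0,0,0,0,1.9,0.3,0,0,0,0,0,2.7,0.3,0,0,0.1,0]
}}

```text
time: 16.2
ee_pos: [0.5101, -0.0729, 0.1795]
tcp_rot: [-179.9, -0.2, 174.8]
wrist_force: [0.6, -0.2, -3.7]
opening: 0.016
```

{"fn": "apply_moves", "kwargs": {
  "targets": [0,0.8,0,0,0,0.1,0,0,1.6,0,0,0,0.2,0,0,2.4,0,0,0,0.3,0,0,3.2,0,0,0,0.4,0,0,4,0,0,0,0.5,0]
}}

```text
time: 16.7
ee_pos: [0.5098, 0.0476, 0.1794]
tcp_rot: [-179.9, -0.2, 177.9]
wrist_force: [0.2, 0.8, -2.7]
opening: 0.0163
```

{"fn": "apply_moves", "kwargs": {
  "targets": [0,0.8,0,0,0,0.1,0,0,1.6,0,0,0,0.2,0,0,2.4,0,0,0,0.3,0,0,3.2,0,0,0,0.4,0,0,4,0,0,0,0.5,0]
}}

```text
time: 17.2
ee_pos: [0.5096, 0.1675, 0.1794]
tcp_rot: [-179.9, -0.2, -179.1]
wrist_force: [0.6, -0.2, -2.5]
opening: 0.0159
```

{"fn": "apply_moves", "kwargs": {
  "targets": [0,0.8,0,0,0,0.1,0,0,1.6,0,0,0,0.2,0,0,2.3,0,0,0,0.25,0,0,2.9,0,0,0,0.25,0,0,3.3,0,0,0,0.25,0]
}}

```text
time: 17.7
ee_pos: [0.5098, 0.2664, 0.1794]
tcp_rot: [-179.9, -0.2, -177.6]
wrist_force: [-0.4, -0.0, -2.6]
opening: 0.016
```

Run:
```python
from h import *
save(camera('wrist'),'w15');c=camera('scene');save(c,'s15',(200,90,460,280),3);c=camera('top');save(c,'t15',(210,120,370,260),5);go([.5016,.3384,.18],[180,0,-177.4])
o=bot.get_obs();print(o['wrist_force'])
```

```text
pos [0.5102 0.2651 0.1795] rot [-1.7985e+02 -1.5000e-01 -1.7763e+02]
move [-0.29, 2.44, 0.02] [0.03, -0.02, 0.04] rows 1.4761127975045691 0.03703523486471449
[ 0.43459893  0.37629401 -2.53913565]
```

View pics/s15.png

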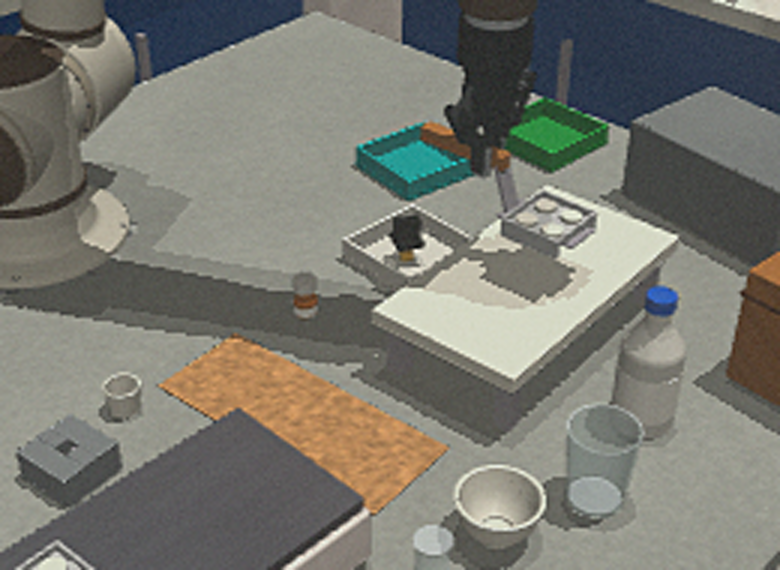

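View pics/t15.png

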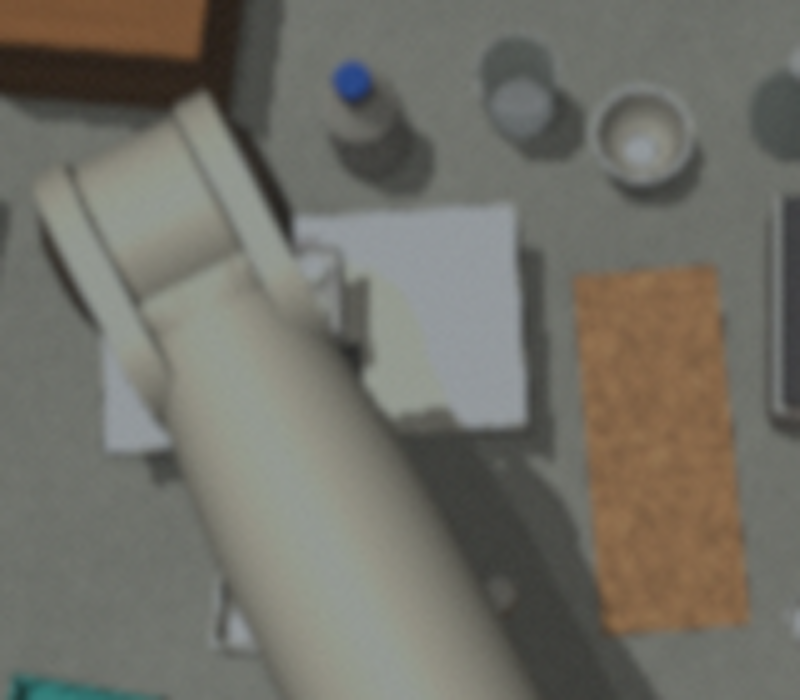

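View pics/w15.png

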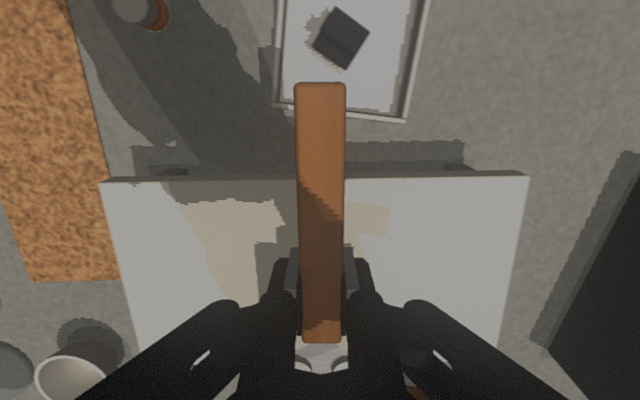

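Run:
```python
from h import *
c=camera('wrist');t=camera('top')
a=[(c,np.array([103,182.]),(-.09,-.165,.085)),(c,np.array([527,176.]),(-.09,.165,.085))]
b=[(t,np.array([210+515/5,120+205/5]),(.09,-.165,.085)),(t,np.array([210+526/5,120+428/5]),(-.09,-.165,.085)),(t,np.array([210+108/5,120+452/5]),(-.09,.165,.085))]
print(fit(a,[.58,.26,0]));print(fit(b,[.58,.26,0]));print(fit(a+b,[.58,.26,0]))
o=bot.get_obs();print(o['ee_pos'])
```

```text
(array([0.5827, 0.2622]), np.float64(3.2), [-8.6, 0.3, 4.8, 0.2])
(array([0.5808, 0.2578]), np.float64(2.85), [0.2, 0.0, 0.5, -0.1, -0.8, 0.1])
(array([0.5827, 0.2596]), np.float64(3.17), [-12.1, -0.0, 1.4, 0.2, -0.4, -0.6, 0.1, -0.8, -1.1, -0.1])
[0.51042881 0.26416072 0.17977369]
```

{"fn": "apply_moves", "kwargs": {
  "targets": [-0.05,0.2,0,0,0,0.1,0,-0.15,0.7,0,0,0,0.1,0,-0.3,1.4,0,0,0,0.1,0,-0.4,2.0,0,0,0,0.1,0,-0.4,2.25,0,0,0,0.1,0]
}}

```text
time: 18.45
ee_pos: [0.4979, 0.3342, 0.1797]
tcp_rot: [-179.9, -0.1, -177.0]
wrist_force: [0.2, 0.1, -3.1]
opening: 0.0163
```

{"fn": "apply_moves", "kwargs": {
  "targets": [0,0,-0.2,0,0,0,0,0,0,-0.6,0,0,0,0,0,0,-1.0,0,0,0,0,0,0,-1.3,0,0,0,0,0,0,-1.45,0,0,0,0]
}}

```text
time: 18.95
ee_pos: [0.4981, 0.3314, 0.1346]
tcp_rot: [-179.8, -0.2, -177.1]
wrist_force: [0.1, -0.6, -1.6]
opening: 0.0159
```

Run:
```python
from h import *
save(camera('scene'),'s16',(330,120,460,240),6);camera('top');o=bot.get_obs();print(o['ee_pos'],o['tcp_rot'],o['wrist_force'])
```

```text
[0.49820842 0.33166121 0.13534711] [-179.83264802   -0.18713306 -177.11611036] [ 0.00660729  0.11644568 -3.42280243]
```

View pics/s16.png

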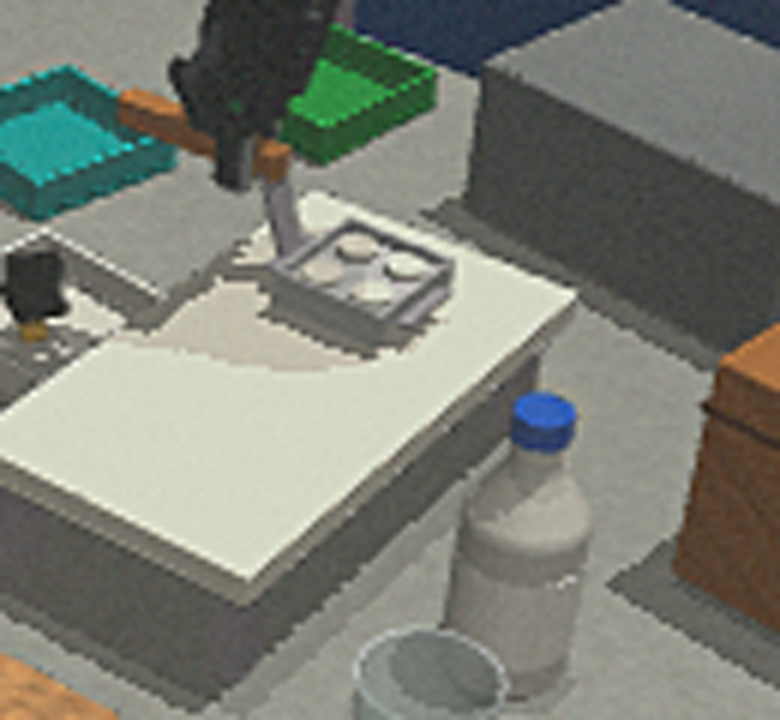

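{"fn": "apply_moves", "kwargs": {
  "targets": [0,0,-0.1,0,0,0,0,0,0,-0.2,0,0,0,0,0,0,-0.3,0,0,0,0,0,0,-0.39,0,0,0,0,0,0,-0.39,0,0,0,0]
}}

```text
time: 19.55
ee_pos: [0.4984, 0.3322, 0.1243]
tcp_rot: [-179.9, -0.1, -177.1]
wrist_force: [0.5, -0.9, -1.8]
opening: 0.016
```

Run:
```python
from h import *
save(camera('scene'),'s17',(330,120,460,240),6);camera('top');o=bot.get_obs();print(o['ee_pos'],o['tcp_rot'],o['wrist_force'])
```

```text
[0.49851318 0.33224835 0.12470714] [-1.79877529e+02 -1.11995427e-01 -1.77085996e+02] [-0.22931906  0.29355317 -2.23105431]
```

View pics/s17.png

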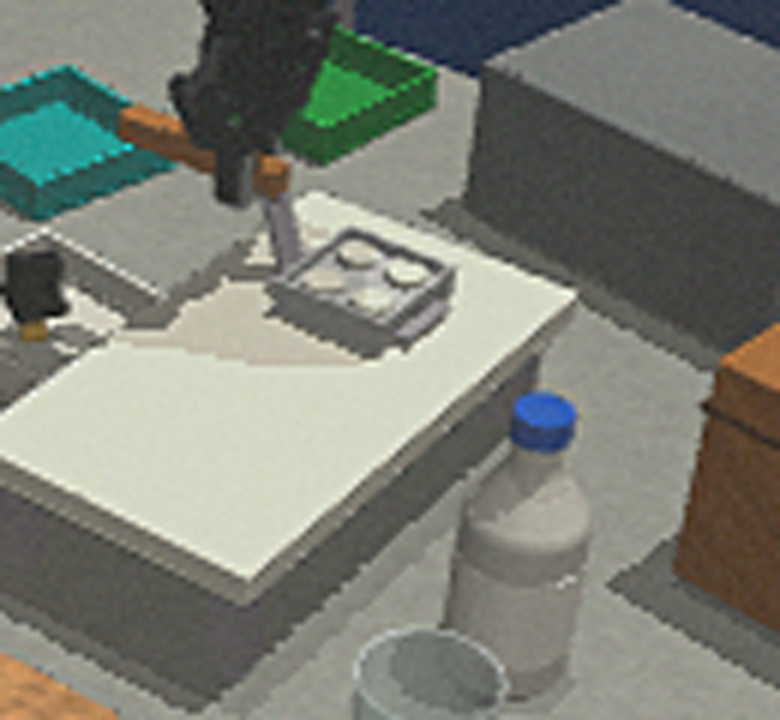

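{"fn": "apply_moves", "kwargs": {
  "targets": [0,0,-0.04,0,0,0,0,0,0,-0.07,0,0,0,0,0,0,-0.07,0,0,0,0]
}}

```text
time: 19.95
ee_pos: [0.4984, 0.3322, 0.1224]
tcp_rot: [-179.9, -0.1, -177.1]
wrist_force: [0.1, 0.3, -1.8]
opening: 0.0161
```

Run:
```python
from h import *
for i in range(4):
  camera('top');o=bot.get_obs();print(o['ee_pos'],o['wrist_force'],o['torque'])
```

```text
[0.49845618 0.33218452 0.12246126] [-0.08389139  0.25487078 -2.40975373] [-0.00961902  0.03867504  0.03534674]
[0.49847322 0.33223428 0.1225337 ] [-0.14963467  0.51759446 -2.24769241] [0.00841404 0.11183216 0.05427668]
[0.49846161 0.33221136 0.12253653] [-0.39580701  0.29841679 -0.95392917] [0.01863633 0.08108745 0.01769222]
[0.49849105 0.33220026 0.12255635] [ 0.37211158 -0.13374771 -1.06832153] [0.00539452 0.07979276 0.02852608]
```

{"fn": "apply_moves", "kwargs": {
  "targets": [-0.3,-0.02,0,0,0,0,0,-0.9,-0.05,0,0,0,0,0,-1.7,-0.09,0,0,0,0,0,-2.7,-0.14,0,0,0,0,0,-3.7,-0.19,0,0,0,0,0]
}}

```text
time: 20.65
ee_pos: [0.3859, 0.3262, 0.1224]
tcp_rot: [-179.9, -0.1, -177.1]
wrist_force: [-0.1, 0.3, -0.8]
opening: 0.0163
```

Run:
```python
from h import *
save(camera('scene'),'s18',(330,120,460,240),6);camera('top');o=bot.get_obs();print(o['ee_pos'],o['tcp_rot'],o['wrist_force'])
```

```text
[0.38437322 0.32618296 0.12290754] [-1.79880688e+02 -1.61808222e-01 -1.76992693e+02] [ 1.44878814  1.15336774 -1.11676842]
```

View pics/s18.png

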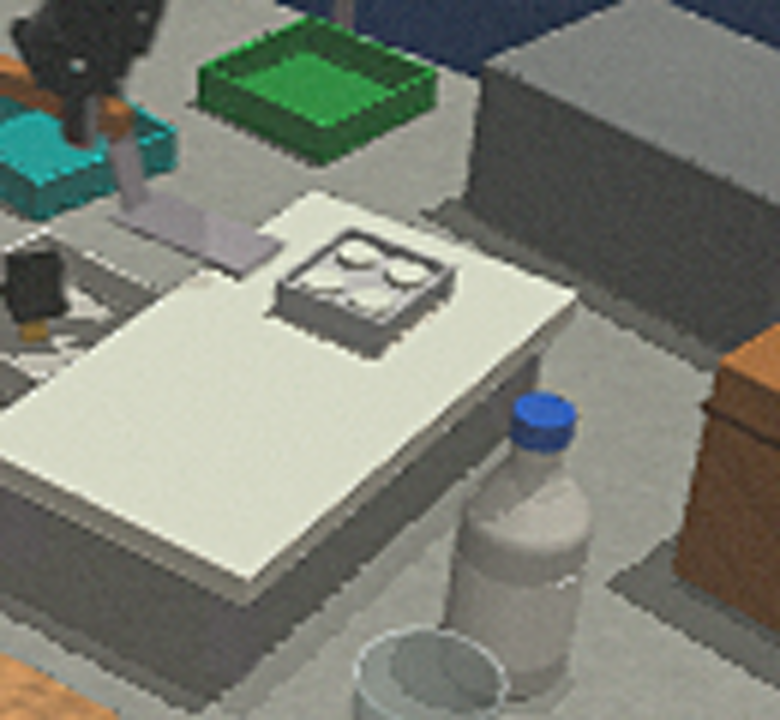

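{"fn": "apply_moves", "kwargs": {
  "targets": [0,0,0.5,0,0,0,0,0.1,-1,1.3,0,0,-0.14,0,0.15,-3,1.3,0,0,-0.14,0,0.2,-6,1.3,0,0,-0.14,0,0.2,-8,1.3,0,0,-0.14,0]
}}

```text
time: 21.25
ee_pos: [0.3935, 0.145, 0.1629]
tcp_rot: [-179.9, -0.0, -177.9]
wrist_force: [0.4, -0.1, -1.3]
opening: 0.0163
```

{"fn": "apply_moves", "kwargs": {
  "targets": [0.1,-8,0,0,0,0,0,0.1,-8,0,0,0,0,0,0.1,-8,0,0,0,0,0,0.1,-8,0,0,0,0,0,0.1,-8,0,0,0,0,0]
}}

```text
time: 21.75
ee_pos: [0.3962, -0.0965, 0.1631]
tcp_rot: [-179.8, -0.0, -178.0]
wrist_force: [0.6, 0.5, -1.7]
opening: 0.0163
```

Run:
```python
from h import *
go([.3946,-.3735,.16],[180,0,-177.86])
```

```text
pos [ 0.3962 -0.0965  0.1631] rot [-1.7982e+02 -1.0000e-02 -1.7802e+02]
move [-0.05, -9.23, -0.1] [0.03, -0.0, 0.03] rows 5.540961223306177 0.028205526043564407
```

{"fn": "apply_moves", "kwargs": {
  "targets": [-0.05,-9,0,0,0,0,0,-0.05,-9,0,0,0,0,0,-0.05,-9,0,0,0,0,0,-0.05,-9,0,0,0,0,0,-0.05,-9,0,0,0,0,0]
}}

```text
time: 22.25
ee_pos: [0.3943, -0.3466, 0.1628]
tcp_rot: [-179.8, -0.1, -178.0]
wrist_force: [2.2, 0.9, -0.7]
opening: 0.0161
```

{"fn": "apply_moves", "kwargs": {
  "targets": [0,-0.4,0,0,0,0,0,0,-0.4,0,0,0,0,0,0,-0.4,0,0,0,0,0]
}}

```text
time: 22.55
ee_pos: [0.3946, -0.3553, 0.1619]
tcp_rot: [-179.9, -0.1, -178.0]
wrist_force: [-0.1, -0.1, -0.4]
opening: 0.0161
```

Run:
```python
from h import *
camera('wrist');go([.3946,-.3735,.1246],[180,0,-177.86]);
```

```text
pos [ 0.3948 -0.3547  0.162 ] rot [-1.7988e+02 -1.1000e-01 -1.7790e+02]
move [-0.01, -0.63, -1.25] [0.02, -0.02, 0.01] rows 0.8369810483599377 0.01967711302264987
```

{"fn": "apply_moves", "kwargs": {
  "targets": [0,-0.63,-0.4,0,0,0,0,0,-0.63,-0.9,0,0,0,0,0,-0.63,-1.25,0,0,0,0,0,-0.63,-1.25,0,0,0,0,0,-0.63,-1.25,0,0,0,0]
}}

```text
time: 23.1
ee_pos: [0.3947, -0.3735, 0.1242]
tcp_rot: [-179.9, -0.1, -177.9]
wrist_force: [-0.6, 0.3, -0.4]
opening: 0.0158
```

Run:
```python
from h import *
c=camera('scene');camera('wrist');go([.5096,-.3692,.1246],[180,0,-177.86])
o=bot.get_obs()
u=w2px(c,blade(o['ee_pos'],o['tcp_rot'][2]))
im=cv2.cvtColor(c['img'],cv2.COLOR_RGB2BGR)[220:330,130:260]; im=cv2.resize(im,None,fx=6,fy=6,interpolation=cv2.INTER_CUBIC)
for p in (u-[130,220]+.5)*6: cv2.circle(im,tuple(int(v) for v in p),4,(0,0,255),1)
cv2.imwrite('pics/s19.png',im)
```

```text
pos [ 0.3949 -0.3741  0.1248] rot [-1.7984e+02 -8.0000e-02 -1.7790e+02]
move [3.82, 0.16, -0.01] [0.03, -0.01, 0.01] rows 2.296072733234921 0.021663481944851272
```

View pics/s19.png

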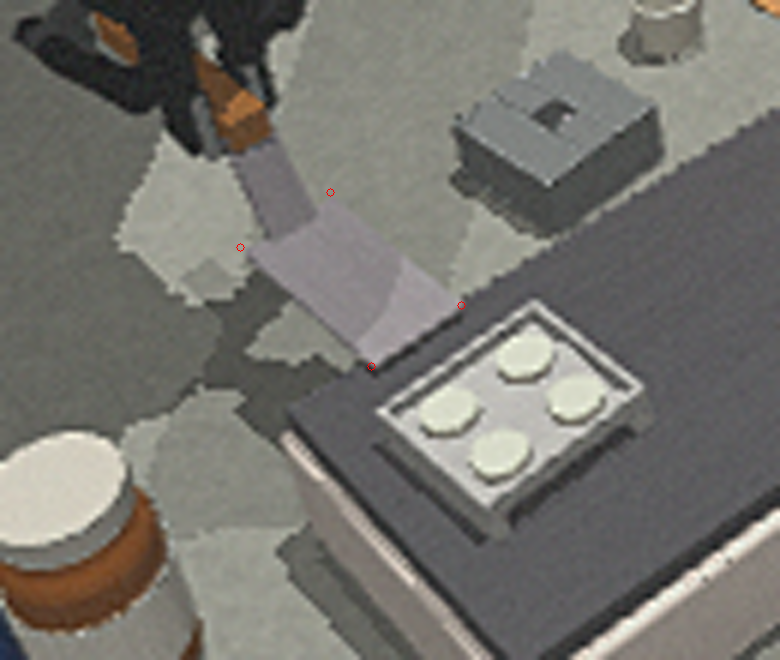

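{"fn": "apply_moves", "kwargs": {
  "targets": [0.6,0.02,-0.02,0,0,0,0,1.4,0.06,-0.02,0,0,0,0,2.2,0.09,-0.02,0,0,0,0,3.0,0.12,-0.02,0,0,0,0,3.75,0.16,-0.02,0,0,0,0]
}}

```text
time: 23.7
ee_pos: [0.5084, -0.3695, 0.1241]
tcp_rot: [-179.8, -0.1, -177.9]
wrist_force: [-0.3, -0.8, -1.8]
opening: 0.0161
```

Run:
```python
from h import *
c=camera('scene');camera('wrist');go([.5096,-.3692,.1246],[180,0,-177.86])
print(bot.get_obs()['wrist_force'])
save(c,'s20',(130,200,270,320),5)
```

```text
pos [ 0.5093 -0.3691  0.1235] rot [-1.7986e+02 -7.0000e-02 -1.7782e+02]
move [0.01, -0.0, 0.04] [0.02, -0.01, -0.01] rows 0.023605686365652873 0.018390258698467356
[-0.73822562  0.83068945 -2.09191447]
```

View pics/s20.png

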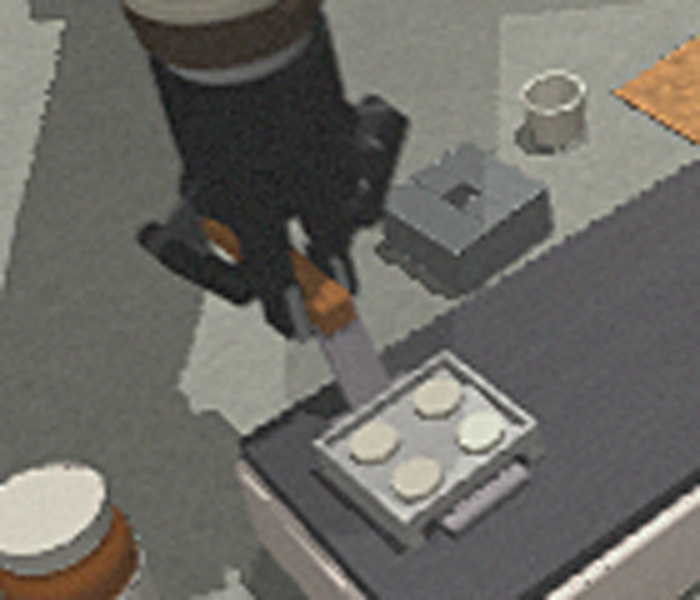

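{"fn": "apply_moves", "kwargs": {
  "targets": [0,0,0.15,0,0,0,0,0,0,0.4,0,0,0,0,0,0,0.9,0,0,0,0,0,0,1.5,0,0,0,0,0,0,1.85,0,0,0,0]
}}

```text
time: 24.3
ee_pos: [0.5069, -0.3701, 0.1819]
tcp_rot: [-179.8, -0.0, -178.0]
wrist_force: [0.2, 0.0, -2.1]
opening: 0.0161
```

{"fn": "apply_moves", "kwargs": {
  "targets": [0,0.2,0,0,0,0,0,0,0.6,0,0,0,0,0,0,1.2,0,0,0,0,0,0,1.9,0,0,0,0,0,0,2.7,0,0,0,0,0]
}}

```text
time: 24.8
ee_pos: [0.5065, -0.2864, 0.1779]
tcp_rot: [-179.9, -0.2, -177.9]
wrist_force: [0.2, 0.2, -2.6]
opening: 0.016
```

Run:
```python
from h import *
c=camera('scene');go([.506,.191,.18],[180,0,-177])
save(c,'s21',(130,160,300,310),4)
```

```text
pos [ 0.5066 -0.2833  0.1784] rot [ 179.98   -0.18 -177.81]
move [-0.02, 15.81, 0.05] [-0.0, -0.03, 0.14] rows 9.486117715619335 0.0969905110498832
```

View pics/s21.png

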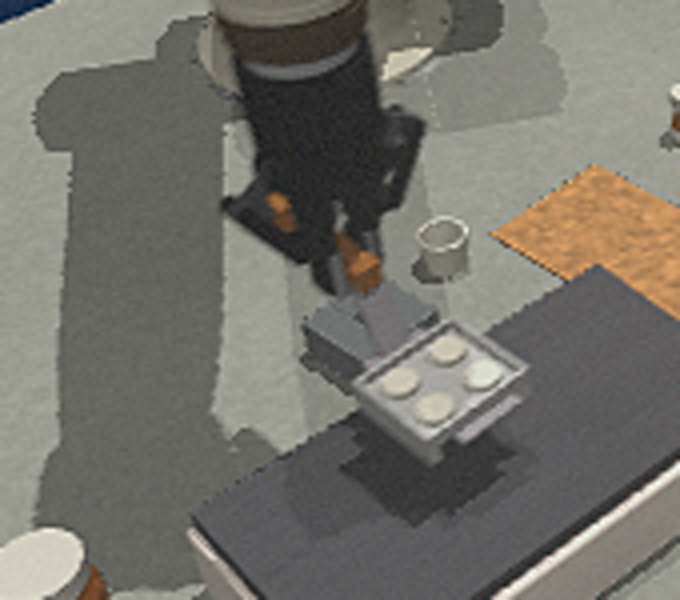

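{"fn": "apply_moves", "kwargs": {
  "targets": [0,0.2,0,0,0,0,0,0,0.7,0,0,0,0,0,0,1.4,0,0,0,0,0,0,2.2,0,0,0,0,0,0,3.0,0,0,0,0,0]
}}

```text
time: 25.35
ee_pos: [0.5067, -0.1971, 0.1785]
tcp_rot: [-179.9, -0.1, -178.0]
wrist_force: [0.8, 0.2, -2.7]
opening: 0.0162
```

{"fn": "apply_moves", "kwargs": {
  "targets": [0,0.8,0,0,0,0,0,0,1.6,0,0,0,0,0,0,2.4,0,0,0,0.05,0,0,3.2,0,0,0,0.05,0,0,4,0,0,0,0.07,0]
}}

```text
time: 25.85
ee_pos: [0.5066, -0.077, 0.1786]
tcp_rot: [-179.9, -0.1, -177.5]
wrist_force: [-0.3, -1.3, -3.0]
opening: 0.0158
```

{"fn": "apply_moves", "kwargs": {
  "targets": [0,0.8,0,0,0,0.03,0,0,1.6,0,0,0,0.07,0,0,2.4,0,0,0,0.07,0,0,3.2,0,0,0,0.07,0,0,4,0,0,0,0.07,0]
}}

```text
time: 26.35
ee_pos: [0.5065, 0.0429, 0.1787]
tcp_rot: [-179.9, -0.1, -177.1]
wrist_force: [0.9, 0.4, -2.5]
opening: 0.0161
```

{"fn": "apply_moves", "kwargs": {
  "targets": [0,0.8,0,0,0,0,0,0,1.6,0,0,0,0,0,0,2.4,0,0,0,0,0,0,3.1,0,0,0,0,0,0,3.6,0,0,0,0,0]
}}

```text
time: 26.85
ee_pos: [0.5064, 0.1511, 0.1786]
tcp_rot: [-179.9, -0.2, -177.1]
wrist_force: [0.5, -0.4, -2.9]
opening: 0.0164
```

Run:
```python
from h import *
camera('top');c=camera('scene');go([.506,.191,.18],[180,0,-177])
save(c,'s22',(300,110,460,250),5)
```

```text
pos [0.5066 0.1511 0.1786] rot [-1.7989e+02 -1.5000e-01 -1.7698e+02]
move [-0.02, 1.33, 0.05] [0.02, -0.02, -0.0] rows 0.798489661203446 0.021921490297674574
```

View pics/s22.png

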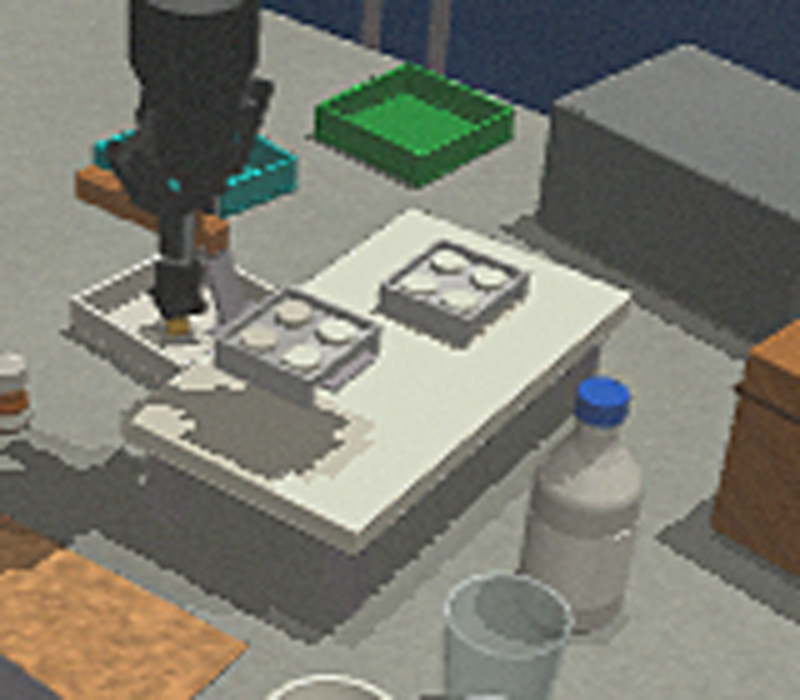

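{"fn": "apply_moves", "kwargs": {
  "targets": [0,0.15,0,0,0,0,0,0,0.5,0,0,0,0,0,0,0.9,0,0,0,0,0,0,1.15,0,0,0,0,0,0,1.2,0,0,0,0,0]
}}

```text
time: 27.45
ee_pos: [0.5071, 0.1863, 0.1788]
tcp_rot: [-179.9, -0.1, -177.0]
wrist_force: [0.2, -1.5, -3.5]
opening: 0.0159
```

{"fn": "apply_moves", "kwargs": {
  "targets": [0,0,-0.2,0,0,0,0,0,0,-0.6,0,0,0,0,0,0,-1.0,0,0,0,0,0,0,-1.3,0,0,0,0,0,0,-1.45,0,0,0,0]
}}

```text
time: 27.95
ee_pos: [0.5065, 0.185, 0.1337]
tcp_rot: [-179.8, -0.2, -177.1]
wrist_force: [0.1, -0.1, -2.8]
opening: 0.0162
```

{"fn": "apply_moves", "kwargs": {
  "targets": [0,0,-0.1,0,0,0,0,0,0,-0.2,0,0,0,0,0,0,-0.3,0,0,0,0,0,0,-0.38,0,0,0,0,0,0,-0.38,0,0,0,0]
}}

```text
time: 28.45
ee_pos: [0.5071, 0.1854, 0.124]
tcp_rot: [-179.9, -0.1, -177.1]
wrist_force: [-0.1, 1.7, -1.3]
opening: 0.0157
```

Run:
```python
from h import *
c=camera('scene')
save(c,'s23',(300,110,460,250),5)
for i in range(3): camera('top');o=bot.get_obs();print(o['ee_pos'],o['wrist_force'],o['tcp_rot'])
```

```text
[0.50720884 0.18547174 0.12424664] [-0.39567821  0.11641522 -0.45145282] [-1.79879356e+02 -9.91861248e-02 -1.77090084e+02]
[0.50724044 0.18548957 0.12429393] [ 0.11243252 -0.14517907 -1.09878252] [-1.79881973e+02 -9.44937311e-02 -1.77091793e+02]
[0.50722567 0.18547842 0.12428995] [ 0.36752361  0.33859838 -1.52743277] [-1.79881081e+02 -9.75600496e-02 -1.77089494e+02]
```

View pics/s23.png

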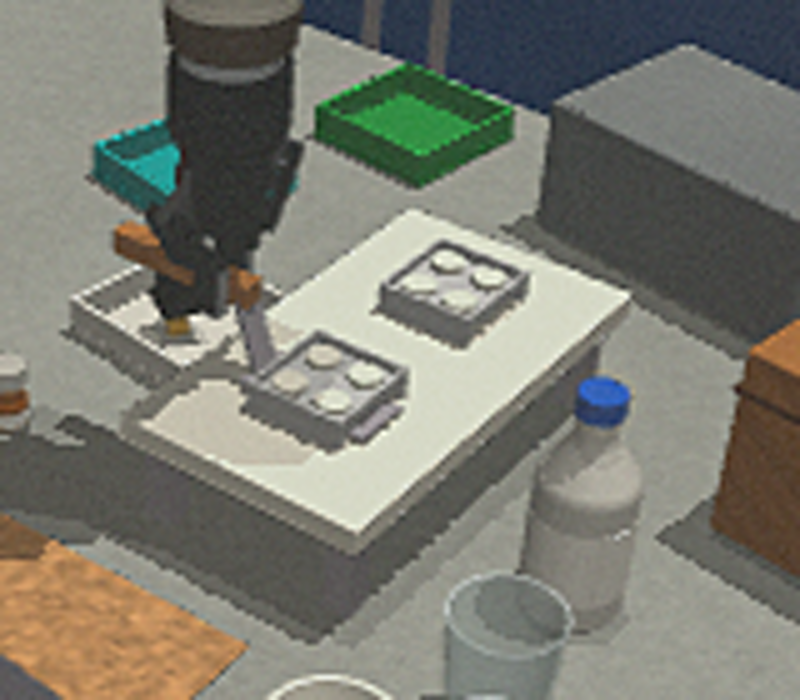

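Lower 1.5 mm more, then retract.

{"fn": "apply_moves", "kwargs": {
  "targets": [0,0,-0.05,0,0,0,0,-0.1,0,-0.05,0,0,0,0,-0.4,-0.02,-0.05,0,0,0,0,-0.9,-0.05,-0.05,0,0,0,0,-1.6,-0.08,-0.05,0,0,0,0]
}}

```text
time: 29.15
ee_pos: [0.4583, 0.1829, 0.1223]
tcp_rot: [-179.9, -0.1, -177.1]
wrist_force: [-0.3, 0.1, -1.3]
opening: 0.0162
```

{"fn": "apply_moves", "kwargs": {
  "targets": [-0.8,-0.04,0,0,0,0,0,-1.6,-0.08,0,0,0,0,0,-2.3,-0.12,0,0,0,0,0,-2.6,-0.13,0.3,0,0,0,0,-2.6,-0.13,1.5,0,0,0,0]
}}

```text
time: 29.65
ee_pos: [0.3785, 0.1784, 0.1658]
tcp_rot: [-179.8, -0.4, -177.0]
wrist_force: [0.3, 1.2, -0.9]
opening: 0.0162
```

Run:
```python
from h import *
c=camera('scene')
save(c,'s24')
camera('top');go([.4764,-.0145,.15],[180,0,-176.74])
```

```text
pos [0.3823 0.1799 0.1722] rot [ 179.98    0.24 -177.07]
move [3.14, -6.48, -0.74] [-0.01, 0.04, 0.05] rows 4.341665627854061 0.047126229582484344
```

View pics/s24.png

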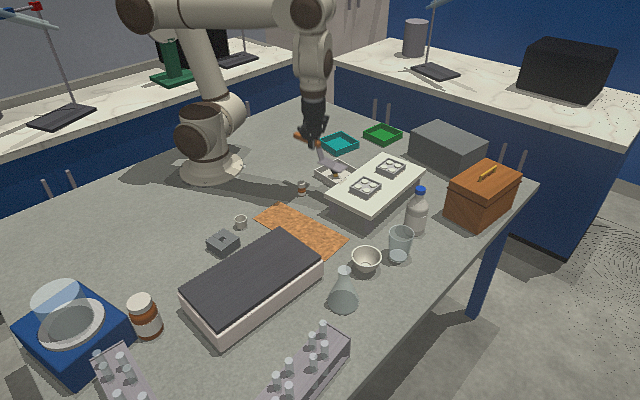

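{"fn": "apply_moves", "kwargs": {
  "targets": [0,-6.34,0,0,0,0.05,0,0,-6.34,0,0,0,0.05,0,1,-6.34,0,0,0,0.05,0,3.06,-6.34,0,0,0,0.05,0,3.06,-6.34,-1,0,0,0.05,0]
}}

```text
time: 30.25
ee_pos: [0.4766, -0.0135, 0.1411]
tcp_rot: [-179.8, 0.4, -176.9]
wrist_force: [-0.1, 0.2, -0.8]
opening: 0.0161
```

Run:
```python
from h import *
camera('top');camera('top');go([.474,-.0103,.06],[180,0,-176.74])
```

```text
pos [ 0.4743 -0.0134  0.1335] rot [-179.86   -0.36 -176.97]
move [-0.01, 0.1, -2.45] [0.03, -0.06, 0.04] rows 1.4720724211799336 0.05183166152539607
```

{"fn": "apply_moves", "kwargs": {
  "targets": [0,0.1,-0.8,0,0,0,0,0,0.1,-1.8,0,0,0,0,0,0.1,-2.5,0,0,0,0,0,0.1,-2.8,0,0,0,0,0,0.1,-2.9,0,0,0,0]
}}

```text
time: 30.85
ee_pos: [0.4725, -0.0079, 0.0502]
tcp_rot: [-179.9, -0.2, -176.8]
wrist_force: [-0.1, 0.1, -2.4]
opening: 0.0161
```

Run:
```python
from h import *
camera('top');save(camera('scene'),'s25',(230,180,370,280),5);go([.474,-.0103,.038],[180,0,-176.74]); print(bot.get_obs()['wrist_force'])
```

```text
pos [ 0.4732 -0.0079  0.0513] rot [-1.7987e+02 -8.0000e-02 -1.7678e+02]
move [0.03, -0.08, -0.44] [0.02, -0.01, 0.01] rows 0.26988729731009814 0.018135821868690106
[-0.3323455   0.42460735 -1.03892092]
```

View pics/s25.png

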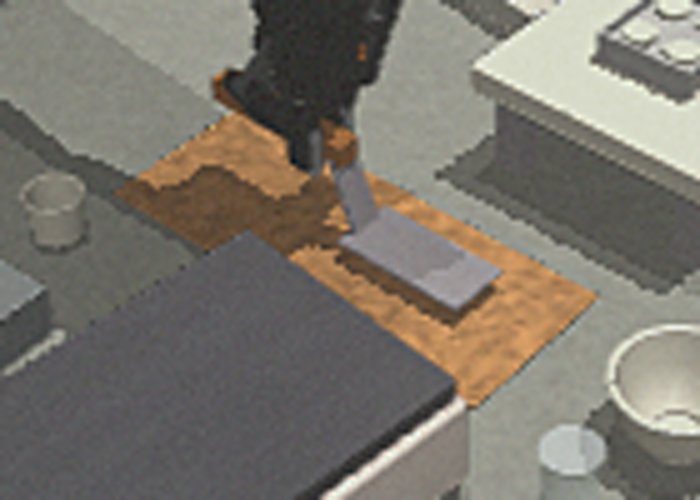

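{"fn": "apply_moves", "kwargs": {
  "targets": [0,-0.08,-0.2,0,0,0,0,0,-0.08,-0.35,0,0,0,0,0,-0.08,-0.43,0,0,0,0,0,-0.08,-0.45,0,0,0,0,0,-0.08,-0.45,0,0,0,0]
}}

```text
time: 31.45
ee_pos: [0.473, -0.0106, 0.0377]
tcp_rot: [-179.9, -0.1, -176.8]
wrist_force: [-4.0, -0.5, 4.8]
opening: 0.0164
```

Run:
```python
from h import *
for i in range(3): camera('top');o=bot.get_obs(); print(o['ee_pos'],o['wrist_force'],o['torque'])
```

```text
[ 0.47295346 -0.01063656  0.03774294] [-4.41900259 -1.53276191  4.07422806] [-0.10622023  0.56554051 -0.01222023]
[ 0.47293419 -0.0106263   0.03772078] [-3.80516642 -1.72792135  4.71753134] [-0.14513979  0.66505924 -0.00306818]
[ 0.47295459 -0.01061326  0.03772891] [-3.66631735 -0.51816701  5.62416045] [-0.169485    0.5940702  -0.02827766]
```

Contact with the mat. Release slowly and rise.

{"fn": "apply_moves", "kwargs": {
  "targets": [0,0,0,0,0,0,0.25,0,0,0,0,0,0,0.3,0,0,0,0,0,0,0.5,0,0,0,0,0,0,0.5,0,0,0,0,0,0,0.5]
}}

```text
time: 32.1
ee_pos: [0.4729, -0.0105, 0.0369]
tcp_rot: [-179.9, -0.1, -176.8]
wrist_force: [-0.2, -0.4, -0.0]
opening: 0.0427
```

{"fn": "apply_moves", "kwargs": {
  "targets": [0,0,0.8,0,0,0,0.5,0,0,2,0,0,0,0.5,0,0,3.5,0,0,0,0.5,0,0,5,0,0,0,0.5,0,0,6.5,0,0,0,0.5]
}}

```text
time: 32.6
ee_pos: [0.4726, -0.0105, 0.2338]
tcp_rot: [-179.9, -0.1, -176.8]
wrist_force: [1.7, 0.2, -0.3]
opening: 0.0424
```

{"fn": "apply_moves", "kwargs": {
  "targets": [-1.5,0,2,0,0,0,0.5,-3,0,2,0,0,0,0.5,-4.5,0,2,0,0,0,0.5,-4.5,0,2,0,0,0,0.5,-4.5,0,2,0,0,0,0.5]
}}

```text
time: 33.1
ee_pos: [0.3373, -0.0105, 0.2929]
tcp_rot: [-179.9, 0.1, -176.8]
wrist_force: [1.2, -0.1, 0.1]
opening: 0.0428
```

Run:
```python
from h import *
save(camera('wrist'),'w26');save(camera('scene'),'s26',(150,100,450,300),2.6);c=camera('top');save(c,'t26',(220,120,480,280),3);o=bot.get_obs(); print(o['ee_pos'],o['wrist_force'])
```

```text
[ 0.33877012 -0.01047371  0.29141553] [ 0.4525878  -0.18381306  0.09048765]
```

View pics/w26.png

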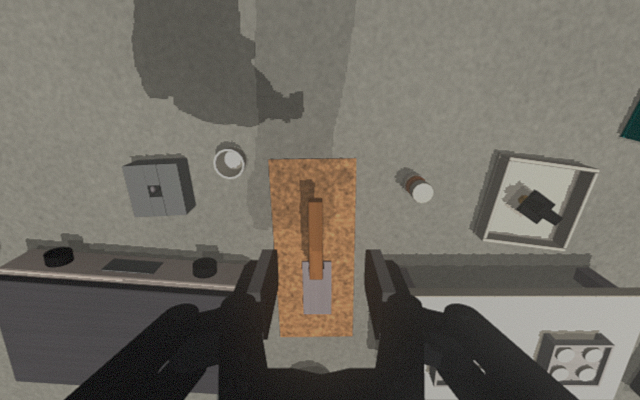

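View pics/s26.png

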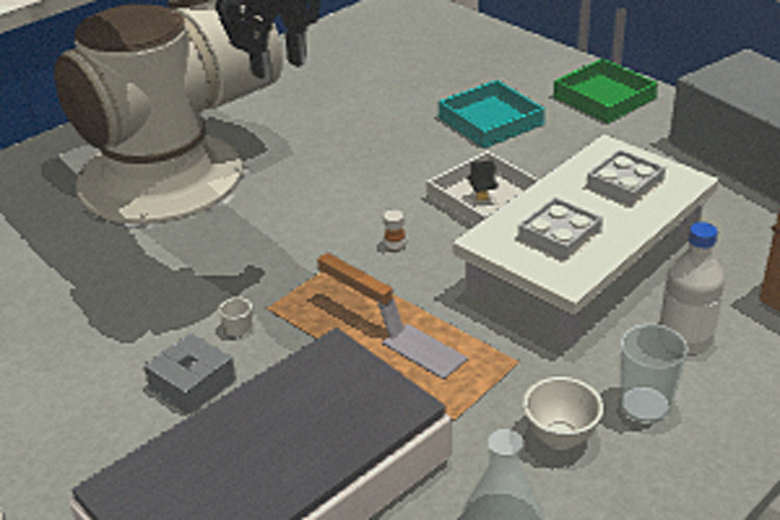

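View pics/t26.png

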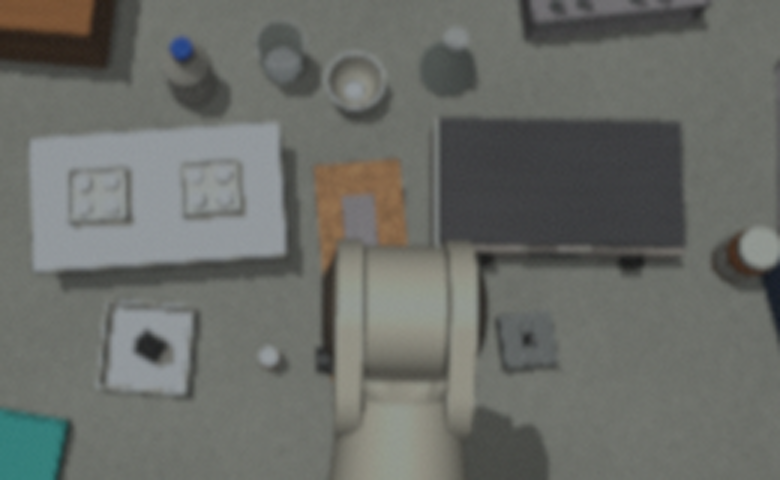

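Run:
```python
from h import *
print(bot.job_done())
c=camera('scene');save(c,'s27',(150,100,450,300),2.6)
```

```text
the job is handed in; nothing more can be done
None
the job is handed in; nothing more can be done
```

The job is done and handed in at about 33 s of the 210 s allowed. `job_done` gave no verdict.

- **Plug:** I pulled it first, before touching any tray, and put it in the white bin. It lies on its side inside the rim.
- **Trays:** Only two were on the hot plate. I lifted each from underneath with the lifter, carried it level, and set it down flat. Both sit well inside the slab edges with a gap between them, and the hot plate is empty.
- **Lifter:** It lies flat along its cork mat with the blade pointing away from the robot, within a few millimetres of where it started.
- **Everything else:** The other items look to be where they were. The gripper was clear of everything, with no load on the wrist.

My last checks were the three camera views just before hand-in, and none of them disagreed. A picture I tried to take after hand-in was refused, so I have no view of the second that followed. I saw no sign of the lifter or plug being knocked aside.

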